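# Bring the amber specimen to the microscope

### The arm

A 7-joint arm with a two-finger parallel gripper is mounted at the origin on the work surface. World frame = base frame: x ahead of the robot, y to its left, z up, the work surface at z = 0. Lengths are in m, angles in rad, forces in N, time in s.
With the tool pointing down it reaches from about 0.4 to 0.925 m from the base axis. Payload 5.6 kg.
Tool frame: the origin (TCP) lies between the finger pads; the fingertips stand 11 mm ahead of it and the grasp point (between the pads) lies 8 mm behind it; x points along the fingers, y is the direction in which the jaws open and shut, and the axes are right-handed (so a half turn about x gives the same grasp; the last joint's range is limited). The gripper opens to 85 mm and grips with 20 to 120 N. Pads are 22 mm wide; open, the fingers measure 114 mm over their backs; the gripper's body (76 mm by 85 mm) begins 54 mm behind the grasp point. The pads swing forward as they close: fully open they stand 13 mm farther back than shut.
Start: joints at [-1.237, 0.468, -0.012, 1.603, 0.006, 1.071, -0.056], TCP at [0.239, 0.604, 0.242] pointing down, gripper open.
Joint ranges: [-2.53, 2.53], [-0.31, 2.02], [-1.57, 1.55], [0.28, 2.44], [-1.29, 4.43], [0.15, 1.84], [-2.92, 2.92]. Speed limits (rad/s): [2.57, 2.57, 3.14, 3.14, 3.14, 3.14, 3.14].

### API

Orientations are given as a unit quaternion [x, y, z, w].
In Python, from station import r, get_image, job gives the robot as it stands. The module is installed in compiled form; this text tells all that it offers.
- The arm moves only by the tool arm_command, never from a script. Its argument "increments" is a list of rows, each a list of 7 numbers: the shift along the tool's x, y, z in cm, then the turn, a rotation vector about the tool's x, y, z in rad, then the finger opening in cm, from 0 to 8.54. A call has exactly 5 rows; each row shifts and turns the pose as measured when the row begins, along the tool's axes as they then stand; what a row does not reach is not made up. A row lasts 1/12 s, in which the tool goes at most 41.7 mm and 7.16 degrees, less where a joint would pass 70% of its speed; a pose out of reach is approached as far as the arm can. A call is refused whole if a number of a shift passes 4.17 or a number of a turn 0.125, either way. A call with a gripper value outside its range is refused whole. The fingers move at their own pace and stop on an object; "grip_force" is the grip in N (left out, the last holds). Time passes only in rows, so rows that do not move let the fingers close, or fill a call up. It gives the time, the measured TCP pose, the force and the opening at its end, in the units of the state.
- r.read_state(): the state, without advancing time (a new reading comes with each control period).
- get_image(name): name is "scene" or "top" or "wrist"; returns a dict with "frame" (480x640x3 uint8, blue, green, red), "K" (3x3 intrinsics, pixels), "k1" (the pictures are not rectified: a ray, as slopes to the right and down, at radius r is drawn at 1 + k1 r^2 times it, then the intrinsics apply), "pose" (4x4, takes a point from camera to world coordinates); the wrist camera has in their place "tool_from_camera" (4x4, takes a point from camera to tool coordinates, whose origin is the TCP and whose axes are the tool frame's). Camera axes: x right, y up, looking along -z (the intrinsics and any distortion apply to the point x, -y, -z); pixel columns grow to the right and rows downward; lengths in m; the calibration is good to about 2 mm. A picture is of the moment at which its call begins: read the wrist's pose just before it. There is no depth.
- job.close_job(): hands the job in, once; it reports no verdict.
The state is a dict: "time": time; "q": joint angles; "joint_velocities": joint speeds; "joint_torque": joint torques, N m; "eef_pos": TCP position; "tool_rot": TCP orientation; "contact_force": force on the tool from outside, world axes, zero at the start; "ft_torque": the same for the moment, N m; "opening": opening from 0.0 (shut) to 1.0 (fully open).
Only numpy, scipy, OpenCV 4.12 (cv2) and the standard library are available. Lean on these libraries where they do the work, as an engineer would, in place of code of your own. Each camera call takes 0.05 s, during which the arm holds its last target. There are 200 camera calls.

### The job

Take the amber resin specimen out of the sloping rack and lay it flat on the open front part of the microscope's stage, its length pointing at the pillar. Then pick up the blue-handled pusher and, with the pusher only and no fingers on the specimen, nudge the specimen under the lens until its short end touches the back stop and its long side touches the side stop. Finally stand the pusher upright on the bench again; leave the other specimens, the dish and the jar where they are and do not knock the microscope's head.

Things in the scene. Friction and masses are not known exactly. Their poses are not given: they have to be found in the camera images.
- amber_c (a point): AMBER specimen, the one to move: a resin block 48 x 28 x 18 mm with a dark beetle in it, about 45 g. Site at its centre; x along the 48 mm length, z through the 18 mm thickness (out of its beetle side). It starts in any one of the rack's three compartments, lying on the sloping floor with its length up the slope and its lower end at the front lip.
- green_c (a point): GREEN specimen: a resin block 48 x 28 x 18 mm with a dark beetle in it, about 45 g. Site at its centre; x along the 48 mm length, z through the 18 mm thickness (out of its beetle side). In another compartment; leave it.
- pale_c (a point): PALE BLUE specimen: a resin block 48 x 28 x 18 mm with a dark beetle in it, about 45 g. Site at its centre; x along the 48 mm length, z through the 18 mm thickness (out of its beetle side). In another compartment; leave it.
- rack: White fixed rack, 3 compartments side by side along y. Origin under it on the bench; x up the slope (roughly to the robot's right), z up. Floors rise to +x at 26 deg. Front lip and dividers stand 10 mm over the floor; 98 mm free per compartment. Roof over the far part: front edge at x = -15 mm, 101 mm up, with boxes to 139 mm: reach in with the tool tilted square to the floor, from the low side.
- home (a point): Where the specimen's centre lies when home in the corner, under the lens, 31 mm over the bench and 9 mm over the stage; fixed to the microscope; x to the pillar, y away from the side stop, z up. From here: back stop's face at x = +24 mm (y -24 to +38), side stop's face at y = -14 mm (x -30 to +32). Stops: dark steel bars, 8 mm high.
- scope: Fixed microscope; origin on the bench right under point home, same axes. White stage plate, top 22 mm over the bench, x -135 to +90 mm, y -67 to +67 mm; its open front is the -x part, facing across the bench to the rack's side. Pillar radius 13 mm at x = +72 mm, 269 mm tall.
- head: Microscope head, fixed; same origin and axes as body scope. Black lens barrel radius 20 mm, 100 to 145 mm over the bench; white tube radius 33 mm to 220; black camera radius 20 to 250. Carriage on its +x side, knobs to y = +-40 mm. A gripper holding the pusher must lean back (towards -x, about 30 degrees) to clear it.
- pusher_c (a point): Pusher: a stick 150 mm tall that stands by itself on the bench, about 120 g. Site at its mid height (75 mm above its underside), z along its axis to the handle end. Steel foot disc radius 12 mm, 12 mm thick; thin steel shaft radius 5 mm; round blue handle radius 8 mm from 80 to 150 mm above the underside. Round: its yaw means nothing.
- dish_c (a point): Closed glass dish with yellow content, 60 mm across, 14 mm high; point at its centre. Leave it.
- jar_c (a point): Jar 48 mm across, 75 mm high; point 37 mm up. Leave it.
Mind the look-alikes: they are no part of the job. What is shaped like the part that bears amber_c but pink or purple is not meant.

How it is judged:
On the way, in this order (a step that is already met when the one before it is completed fails the run):
1. the amber specimen lies flat on the stage plate, let go, its centre more than 40 mm from home (z of amber_c in the frame of home between -0.003 and 0.003 m and x of amber_c in the frame of home between -0.15 and 0.03 m and y of amber_c in the frame of home between -0.075 and 0.075 m and angle between amber_c's own z axis and vertical below 0.07 rad and contact force between the fingers and amber below 0.02 N and linear speed of amber below 0.02 m/s and horizontal distance between amber_c and home above 0.04 m), for 0.2 s.
2. the pusher touches the specimen while it is still more than 15 mm from home (contact force between pusher and amber above 0.03 N and horizontal distance between amber_c and home above 0.015 m and contact force between the fingers and amber below 0.02 N).
3. the specimen is home against both stops (x of amber_c in the frame of home between -0.003 and 0.003 m and y of amber_c in the frame of home between -0.003 and 0.003 m and z of amber_c in the frame of home between -0.003 and 0.003 m and angle between the x axis of amber_c and the x axis of home, either way round below 0.07 rad and angle between amber_c's own z axis and vertical below 0.07 rad), for 0.1 s.
At the end, for the whole second after the job is handed in: The amber specimen lies flat and still on the stage, its centre within 3 mm of home along each stage axis (touching both stops) and square to them within 0.07 rad; the pusher stands upright (within 0.1 rad) by itself on the bench, still; nothing is held (all of step 3 and linear speed of amber below 0.01 m/s and contact force between the fingers and amber below 0.02 N and angle between pusher_c's own z axis and vertical below 0.1 rad and height (world z) of pusher_c between 0.07 and 0.08 m and linear speed of pusher below 0.02 m/s).
It fails at once if fingers touch the specimen within 30 mm of home (contact force between the fingers and amber above 0.3 N and horizontal distance between amber_c and home below 0.03 m).
It fails at once if the microscope's head is knocked (over 5 N) (contact force between anything else and head above 5 N).
It fails at once if another specimen, the dish or the jar is moved more than 20 mm (distance of any of green_c, pale_c, dish_c, jar_c from where it was at the start of the episode above 0.02 m).
It also fails if it takes over 67 s, if anything falls off the work surface, if the arm or the gripper's body presses on something with over 40 N, if the wrist force passes 120 N, or if a joint passes its speed limit or range.

## Working session

There is one attempt and no reset: what is moved stays moved. The work goes in short steps, Python scripts to look and compute and a tool call to move; the robot and the scene stay as the last step left them, time stands still between calls to the robot, and variables do not carry over. Pictures are saved under pics/ and viewed, on a budget of 10 in all, crops included, one or two more only if the job needs it, and the job is handed in when it is done.

Besides the shell and the picture viewer there is one more tool, called after "Emit:" in YAML: its name, and indented under it one key for each argument. arm_command: Moves the arm, as the interface text tells. Its arguments: {"type":"object","properties":{"increments":{"type":"array","items":{"type":"array","items":{"type":"number"}}},"grip_force":{"type":"number"}},"required":["increments"]}

```bash
mkdir -p pics; cat > h.py <<'E'
import numpy as np, cv2
from station import r, get_image, job
from scipy.spatial.transform import Rotation as R
def snap(name):
    s=r.read_state(); g=get_image(name); g['name']=name
    if name=='wrist':
        T=np.eye(4);T[:3,:3]=R.from_quat(s['tool_rot']).as_matrix();T[:3,3]=s['eef_pos']
        g['pose']=T@np.array(g['tool_from_camera'])
    return g
def ray(g,u,v):
    K=np.array(g['K']);d=np.array([(u-K[0,2])/K[0,0],(v-K[1,2])/K[1,1]]);s=d.copy()
    for _ in range(30): s=d/(1+g['k1']*(s@s))
    P=np.array(g['pose']);w=P[:3,:3]@np.array([s[0],-s[1],-1.]);return P[:3,3],w/np.linalg.norm(w)
def onz(g,u,v,z):
    o,d=ray(g,u,v);return o+d*(z-o[2])/d[2]
def proj(g,p):
    P=np.array(g['pose']);c=P[:3,:3].T@(np.asarray(p)-P[:3,3]);s=np.array([c[0],-c[1]])/-c[2]
    s=s*(1+g['k1']*(s@s));K=np.array(g['K']);return K[0,0]*s[0]+K[0,2],K[1,1]*s[1]+K[1,2]
def tri(*gs):
    A=np.zeros((3,3));b=np.zeros(3)
    for g,u,v in gs:
        o,d=ray(g,u,v);M=np.eye(3)-np.outer(d,d);A+=M;b+=M@o
    x=np.linalg.solve(A,b);return x,[float(np.linalg.norm(np.cross(x-ray(g,u,v)[0],ray(g,u,v)[1]))) for g,u,v in gs]
def save(g,f): cv2.imwrite('pics/'+f,g['frame'])
def load(f):
    import pickle;return pickle.load(open(f,'rb'))
E
python3 - <<'E'
from h import *
import pickle
print(r.read_state())
G={n:snap(n) for n in('scene','top','wrist')}
for n in G: save(G[n],n+'0.png');print(n,np.round(G[n]['pose'],3).tolist(),np.array(G[n]['K']).tolist(),G[n]['k1'])
pickle.dump(G,open('g0.pkl','wb'))
E
```

```text
{'time': 0.0, 'q': array([-1.23700615,  0.46836619, -0.01160452,  1.60365419,  0.00600251,
        1.07136092, -0.05630619]), 'joint_velocities': array([-0.0004762 , -0.0017362 , -0.00072204,  0.0008637 ,  0.00091432,
        0.00043179,  0.0011364 ]), 'joint_torque': array([ 1.77197239e-04, -5.32390380e+01,  2.18561618e-02, -2.51305372e+01,
        1.15053513e-02,  7.50477018e-03,  1.49250809e-06]), 'eef_pos': array([0.23902245, 0.60387444, 0.24133277]), 'tool_rot': array([ 0.13183619,  0.69466324, -0.13306805,  0.69451789]), 'contact_force': array([0.33902815, 1.10597706, 0.22762074]), 'ft_torque': array([-0.02226202, -0.04659188, -0.02731789]), 'opening': 1.0012557967088715}
scene [[-0.734, -0.42, 0.533, 1.178], [0.679, -0.445, 0.584, 0.58], [-0.008, 0.791, 0.612, 0.728], [0.0, 0.0, 0.0, 1.0]] [[535.1622507563338, 0.0, 315.8682126525061], [0.0, 535.1622507563338, 245.1250105154204], [0.0, 0.0, 1.0]] -0.1232682217228796
top [[0.028, 0.996, -0.082, 0.485], [-1.0, 0.028, -0.005, -0.041], [-0.003, 0.082, 0.997, 1.199], [0.0, 0.0, 0.0, 1.0]] [[606.5060858119178, 0.0, 325.6797767497228], [0.0, 606.5060858119178, 239.81418122200486], [0.0, 0.0, 1.0]] -0.08979977266165715
wrist [[0.367, -0.897, -0.246, 0.176], [0.93, 0.354, 0.098, 0.629], [-0.001, -0.265, 0.964, 0.373], [0.0, 0.0, 0.0, 1.0]] [[344.51135141809647, 0.0, 327.25142950783487], [0.0, 344.51135141809647, 243.74268499907646], [0.0, 0.0, 1.0]] -0.03835078756995744
```

View pics/scene0.png

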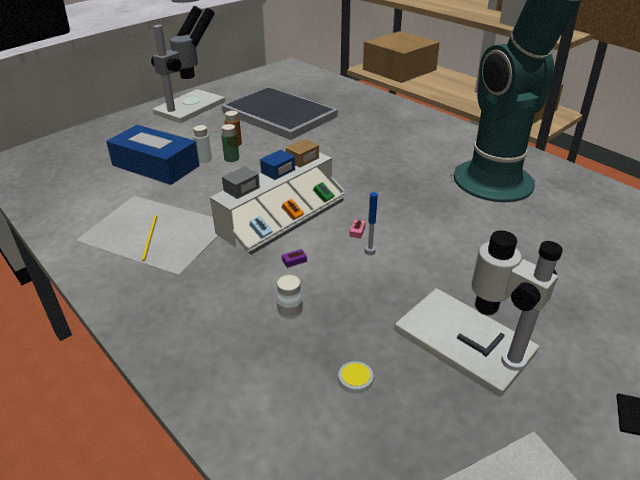

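View pics/top0.png

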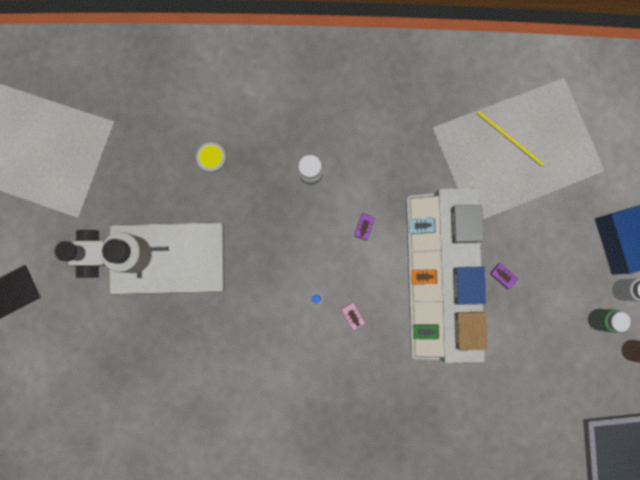

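Scene: amber sits in the middle compartment (292,208), pusher at (371,222), stage at (465,340). Top: stage spans (110..223, 223..294), amber is at (425,277), pusher at (316,299). I'll zoom in on the details next.

```bash
python3 - <<'E'
from h import *
G=load('g0.pkl')
def crop(n,x,y,w,h): return cv2.resize(G[n]['frame'][y:y+h,x:x+w],(400,300),interpolation=cv2.INTER_CUBIC)
a=np.vstack([np.hstack([crop('top',100,205,133,100),crop('scene',390,280,160,120)]),np.hstack([crop('top',385,220,100,75),crop('scene',200,150,160,120)])])
cv2.imwrite('pics/c.png',a)
def blob(n,lo,hi,box):
    f=cv2.cvtColor(G[n]['frame'],cv2.COLOR_BGR2HSV);m=cv2.inRange(f,lo,hi);x,y,w,h=box
    k=np.zeros_like(m);k[y:y+h,x:x+w]=m[y:y+h,x:x+w]
    c=max(cv2.findContours(k,0,1)[0],key=cv2.contourArea);M=cv2.moments(c)
    return M['m10']/M['m00'],M['m01']/M['m00'],cv2.contourArea(c),np.round(cv2.boxPoints(cv2.minAreaRect(c)),1).tolist(),cv2.boundingRect(c)
for nm,lo,hi,bs in [('amber',(8,150,120),(20,255,255),{'top':(400,255,50,40),'scene':(275,195,35,30)}),('blue',(105,150,60),(125,255,255),{'top':(300,285,30,30),'scene':(360,185,20,45)})]:
    for n in bs: print(nm,n,blob(n,lo,hi,bs[n]))
E
```

```text
amber top (423.562030075188, 276.4323308270677, 266.0, [[412.0, 270.0], [435.0, 270.0], [435.0, 283.0], [412.0, 283.0]], (412, 270, 24, 14))
amber scene (293.02941176470586, 208.83823529411765, 102.0, [[282.5, 203.39999389648438], [289.70001220703125, 197.0], [303.1000061035156, 212.10000610351562], [295.8999938964844, 218.5]], (283, 199, 21, 19))
blue top (315.73333333333335, 298.5, 25.0, [[313.0, 296.0], [319.0, 296.0], [319.0, 301.0], [313.0, 301.0]], (313, 296, 7, 6))
blue scene (372.52013422818794, 207.55704697986576, 149.0, [[368.70001220703125, 222.89999389648438], [370.1000061035156, 191.8000030517578], [376.6000061035156, 192.10000610351562], [375.29998779296875, 223.1999969482422]], (369, 192, 8, 32))
```

View pics/c.png

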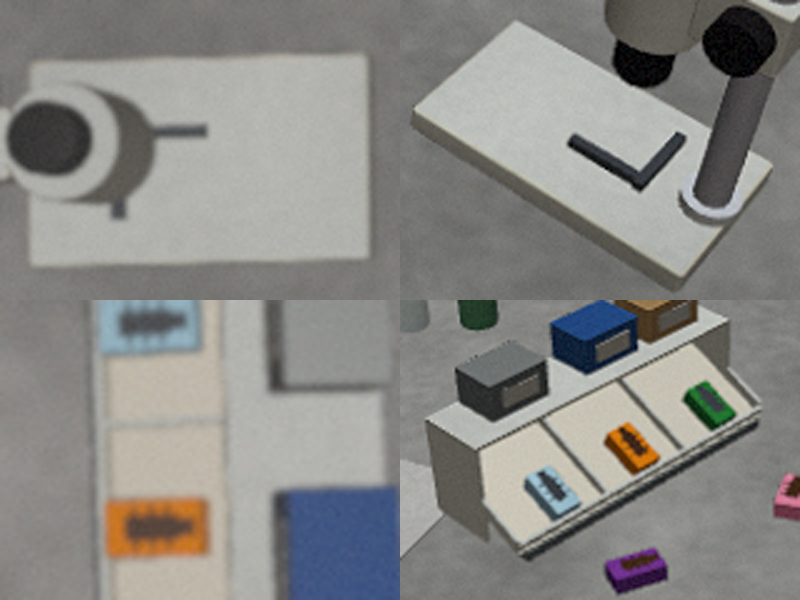

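```bash
python3 - <<'E'
from h import *
G=load('g0.pkl');T,S=G['top'],G['scene']
t=lambda x,y:(100+x/400*133,205+y/3)
s=lambda x,y:(390+(x-400)/2.5,280+y/2.5)
t2=lambda x,y:(385+x/4,220+(y-300)/4)
s2=lambda x,y:(200+(x-400)/2.5,150+(y-300)/2.5)
L={'st -y+x':(t(367,54),s(414,109)),'st -y-x':(t(369,259),s(517,20)),'st +y-x':(t(30,265),s(772,165)),
'sidestop end':(t(207,130),s(571,139)),'backstop end':(t(119,217),s(683,134))}
for k,(a,b) in L.items():
    p,e=tri((T,*a),(S,*b));print(k,p.round(4),np.round(e,4),'top@22',onz(T,*a,.022).round(4),'sc@22',onz(S,*b,.022).round(4),'top@30',onz(T,*a,.03).round(4),'sc@30',onz(S,*b,.03).round(4))
print('st+y+x',onz(T,*t(30,63),.022),onz(S,*s(678,273),.022))
# amber centre top, pusher
print('amber',tri((T,*t2(158,528)),(S,*s2(632,445))))
print('blue top',tri((T,315.9,298.5),(S,373.3,193.0)), 'foot sc', onz(S,370,251,.006),'top@150',onz(T,315.9,298.5,.15))
# rack: lip ends top and scene, roof front edge
for n,a,b in [('dark/roof?',t2(225,425),s2(621,380))]: print(n,tri((T,*a),(S,*b)))
for k,p in [('lip',(412,196)),('lip2',(414,358))]: print(k,onz(T,*p,.03))
print('dish',onz(T,210,157,.014),'jar',onz(T,310,166,.075))
E
```

```text
st -y+x [0.6093 0.1714 0.0134] [0.0012 0.0012] top@22 [0.6091 0.1689 0.022 ] sc@22 [0.6153 0.1772 0.022 ] top@30 [0.6083 0.1675 0.03  ] sc@30 [0.6217 0.1818 0.03  ]
st -y-x [0.4752 0.1644 0.0131] [0.001 0.001] top@22 [0.4759 0.1621 0.022 ] sc@22 [0.4833 0.1702 0.022 ] top@30 [0.476  0.1607 0.03  ] sc@30 [0.4911 0.1749 0.03  ]
st +y-x [0.4647 0.3877 0.013 ] [0.0001 0.0001] top@22 [0.4648 0.3846 0.022 ] sc@22 [0.4737 0.3901 0.022 ] top@30 [0.4649 0.3817 0.03  ] sc@30 [0.4817 0.3923 0.03  ]
sidestop end [0.5559 0.273  0.0204] [0.0011 0.0011] top@22 [0.5564 0.2717 0.022 ] sc@22 [0.5566 0.2745 0.022 ] top@30 [0.556  0.2695 0.03  ] sc@30 [0.5636 0.2779 0.03  ]
backstop end [0.497  0.328  0.0238] [0.0018 0.0018] top@22 [0.498 0.327 0.022] sc@22 [0.4939 0.3286 0.022 ] top@30 [0.4979 0.3245 0.03  ] sc@30 [0.5017 0.3315 0.03  ]
st+y+x [0.59722068 0.39194999 0.022     ] [0.60306514 0.39388471 0.022     ]
amber (array([ 0.51392009, -0.22670759,  0.03110681]), [0.0008541286227444929, 0.0008541286227445816])
blue top (array([ 0.46913906, -0.0213802 ,  0.14691558]), [0.0002220886754177882, 0.0002220886754177974]) foot sc [ 0.47717898 -0.01258218  0.006     ] top@150 [ 0.46933039 -0.02160474  0.15      ]
dark/roof? (array([ 0.54548937, -0.22866734,  0.11774783]), [0.019415327524669526, 0.01941532752466966])
lip [ 0.67152468 -0.20072326  0.03      ]
lip2 [ 0.35915102 -0.21022887  0.03      ]
dish [0.74161831 0.20040145 0.014     ] jar [ 0.71587796 -0.00175751  0.075     ]
```

```bash
cat >> h.py <<'E'
def frame(x,yhint):
    x=np.array(x,float);x/=np.linalg.norm(x);y=np.array(yhint,float);y-=x*(y@x);y/=np.linalg.norm(y)
    return np.column_stack([x,y,np.cross(x,y)])
def plan(pos,Rt,n=None,grip=8.54,vmax=3.9,amax=.12):
    s=r.read_state();p=np.array(s['eef_pos']);R0=R.from_quat(s['tool_rot']);Rt=R.from_matrix(Rt)
    rv=(R0.inv()*Rt).as_rotvec();d=np.array(pos)-p
    k=max(int(np.ceil(np.linalg.norm(d)*100/vmax)),int(np.ceil(np.linalg.norm(rv)/amax)),1);n=n or 5*int(np.ceil(k/5))
    print('t',round(s['time'],2),'p',p.round(4),'dist',np.linalg.norm(d).round(4),'rot',np.linalg.norm(rv).round(3),'F',np.round(s['contact_force'],1),'open',round(s['opening'],3),'q',s['q'].round(2))
    rows=[]
    for i in range(n):
        Ri=R0*R.from_rotvec(rv*i/n);t=Ri.inv().apply(d/n)*100
        rows.append([float(v) for v in np.r_[t.round(2),(rv/n).round(3)]]+[grip])
    for i in range(0,n,5): print(str(rows[i:i+5]).replace(' ',''))
ux=np.array([-.05,.9987,0]);uy=np.array([-.9987,-.05,0]);home0=np.array([.536,.300,0])
xr=np.array([.0304,-.9995,0])
a26=np.radians(26);Rrack=frame(np.sin(a26)*xr+[0,0,-np.cos(a26)],[1,0,0])
E
python3 - <<'E'
from h import *
s=r.read_state();print(R.from_quat(s['tool_rot']).as_matrix().round(2));print(Rrack.round(2))
g=load('g0.pkl')['wrist'];print(np.array(g['tool_from_camera']).round(3))
plan([.36,.28,.31],frame([0,0,-1],[1,.05,0]))
E
```

```text
[[-0.    0.37  0.93]
 [-0.    0.93 -0.37]
 [-1.   -0.    0.  ]]
[[ 0.01  1.   -0.  ]
 [-0.44  0.01 -0.9 ]
 [-0.9   0.01  0.44]]
[[-0.001  0.264 -0.964 -0.132]
 [ 1.    -0.    -0.001  0.   ]
 [-0.001 -0.964 -0.264 -0.068]
 [ 0.     0.     0.     1.   ]]
t 0.15 p [0.239  0.604  0.2415] dist 0.3526 rot 1.144 F [-0.3  0.3 -0.6] open 1.002 q [-1.24  0.47 -0.01  1.6   0.01  1.07 -0.06]
[[-0.68,-2.57,2.32,0.114,0.0,0.0,8.54],[-0.68,-2.29,2.6,0.114,0.0,0.0,8.54],[-0.68,-1.98,2.84,0.114,0.0,0.0,8.54],[-0.68,-1.64,3.05,0.114,0.0,0.0,8.54],[-0.68,-1.28,3.21,0.114,0.0,0.0,8.54]]
[[-0.68,-0.91,3.34,0.114,0.0,0.0,8.54],[-0.68,-0.52,3.42,0.114,0.0,0.0,8.54],[-0.68,-0.12,3.46,0.114,0.0,0.0,8.54],[-0.68,0.27,3.45,0.114,0.0,0.0,8.54],[-0.68,0.66,3.39,0.114,0.0,0.0,8.54]]
```

Emit:
arm_command:
  increments:
    - [-0.68,-2.57,2.32,0.114,0,0,8.54]
    - [-0.68,-2.29,2.6,0.114,0,0,8.54]
    - [-0.68,-1.98,2.84,0.114,0,0,8.54]
    - [-0.68,-1.64,3.05,0.114,0,0,8.54]
    - [-0.68,-1.28,3.21,0.114,0,0,8.54]

```text
time: 0.57
eef_pos: [0.2942, 0.4412, 0.2709]
tool_rot: [0.323, 0.629, -0.328, 0.626]
contact_force: [0.2, -0.1, 0.9]
opening: 1.0
```

Emit:
arm_command:
  increments:
    - [-0.68,-0.91,3.34,0.114,0,0,8.54]
    - [-0.68,-0.52,3.42,0.114,0,0,8.54]
    - [-0.68,-0.12,3.46,0.114,0,0,8.54]
    - [-0.68,0.27,3.45,0.114,0,0,8.54]
    - [-0.68,0.66,3.39,0.114,0,0,8.54]

```text
time: 0.98
eef_pos: [0.3526, 0.2689, 0.3058]
tool_rot: [0.492, 0.505, -0.5, 0.503]
contact_force: [1.0, -0.5, 0.2]
opening: 0.996
```

```bash
python3 - <<'E'
from h import *
import pickle
g=snap('wrist');save(g,'w1.png');pickle.dump(g,open('w1.pkl','wb'))
plan([.42,.10,.33],frame([0,0,-1],[1,.0,0]))
E
```

```text
t 1.03 p [0.3558 0.2624 0.3072] dist 0.1761 rot 0.01 F [ 1.3 -5.9 -0.1] open 1.004 q [-1.01  0.03  0.31  2.02 -0.01  1.1  -0.7 ]
[[-0.44,1.28,3.25,0.0,0.001,0.002,8.54],[-0.45,1.28,3.25,0.0,0.001,0.002,8.54],[-0.45,1.28,3.25,0.0,0.001,0.002,8.54],[-0.45,1.28,3.25,0.0,0.001,0.002,8.54],[-0.45,1.28,3.25,0.0,0.001,0.002,8.54]]
```

Emit:
arm_command:
  increments:
    - [-0.4,1.6,3.6,0,0,0,8.54]
    - [-0.3,1.6,3.6,0,0,0,8.54]
    - [-0.2,1.6,3.6,0,0,0,8.54]
    - [0,1.6,3.6,0,0,0,8.54]
    - [0,1.6,3.6,0,0,0,8.54]

```text
time: 1.45
eef_pos: [0.4336, 0.0868, 0.3171]
tool_rot: [0.495, 0.504, -0.499, 0.502]
contact_force: [0.6, 0.0, 0.1]
opening: 1.001
```

Emit:
arm_command:
  increments:
    - [0,1.6,2,0,0,0,8.54]
    - [0,1.4,1.0,0,0,0,8.54]
    - [0,0.6,0,0,0,0,8.54]
    - [0,0,0,0,0,0,8.54]
    - [0,0,0,0,0,0,8.54]

```text
time: 1.87
eef_pos: [0.4728, 0.0467, 0.3174]
tool_rot: [-0.499, -0.5, 0.502, -0.499]
contact_force: [-0.1, -0.2, 0.3]
opening: 0.999
```

```bash
python3 - <<'E'
from h import *
import pickle
g=snap('wrist');save(g,'w2.png');pickle.dump(g,open('w2.pkl','wb'))
print('pred pusher',proj(g,[.469,-.021,.15]),proj(g,[.469,-.021,0]),'amber',proj(g,[.514,-.227,.04]))
plan([.514,-.15,.175],Rrack)
E
```

```text
pred pusher (np.float64(324.5815566438292), np.float64(297.87971421521945)) (np.float64(325.79807098134376), np.float64(251.83052796676856)) amber (np.float64(357.5277480457488), np.float64(398.95046675171375))
t 1.92 p [0.4727 0.0473 0.3174] dist 0.2468 rot 0.451 F [-0.   0.4  0.4] open 0.997 q [-0.72  0.08  0.59  1.95 -0.05  1.12 -0.11]
[[1.43,0.42,1.97,-0.0,-0.045,0.002,8.54],[1.52,0.42,1.9,-0.0,-0.045,0.002,8.54],[1.6,0.41,1.83,-0.0,-0.045,0.002,8.54],[1.68,0.41,1.76,-0.0,-0.045,0.002,8.54],[1.76,0.41,1.68,-0.0,-0.045,0.002,8.54]]
[[1.83,0.4,1.6,-0.0,-0.045,0.002,8.54],[1.91,0.4,1.52,-0.0,-0.045,0.002,8.54],[1.97,0.4,1.43,-0.0,-0.045,0.002,8.54],[2.04,0.39,1.34,-0.0,-0.045,0.002,8.54],[2.09,0.39,1.24,-0.0,-0.045,0.002,8.54]]
```

View pics/w2.png

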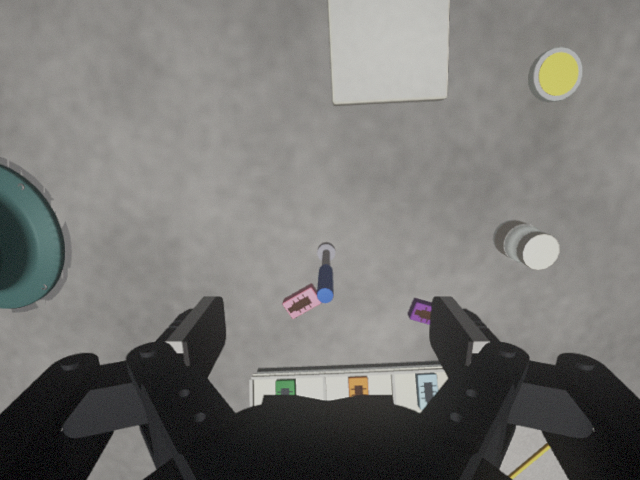

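w2 shows the pusher top at (325,296), its foot at (326,250), and the stage front corners at (332,104) and (448,98). Amber is at (358,388). These match the predictions.

Emit:
arm_command:
  increments:
    - [1.43,0.42,1.97,0,-0.045,0.002,8.54]
    - [1.52,0.42,1.9,0,-0.045,0.002,8.54]
    - [1.6,0.41,1.83,0,-0.045,0.002,8.54]
    - [1.68,0.41,1.76,0,-0.045,0.002,8.54]
    - [1.76,0.41,1.68,0,-0.045,0.002,8.54]

```text
time: 2.33
eef_pos: [0.4943, -0.044, 0.2463]
tool_rot: [0.439, 0.441, -0.546, 0.562]
contact_force: [0.7, -0.1, -0.2]
opening: 1.0
```

Emit:
arm_command:
  increments:
    - [1.83,0.4,1.6,0,-0.045,0.002,8.54]
    - [1.91,0.4,1.52,0,-0.045,0.002,8.54]
    - [1.8,0.4,1.43,0,-0.045,0.002,8.54]
    - [1.0,0.39,1.0,0,-0.045,0.002,8.54]
    - [0,0,0,0,0,0,8.54]

```text
time: 2.75
eef_pos: [0.5102, -0.1114, 0.1941]
tool_rot: [0.383, 0.39, -0.579, 0.605]
contact_force: [-0.4, 0.4, 0.3]
opening: 0.998
```

```bash
python3 - <<'E'
from h import *
import pickle
g=snap('wrist');save(g,'w3.png');pickle.dump(g,open('w3.pkl','wb'))
w=load('w2.pkl')
for p in [(332,104),(448,98.5),(329.5,2),(449,2)]: print('stage',onz(w,*p,.022).round(4))
T=load('g0.pkl')['top']
print('pusher',tri((w,325.5,296),(T,315.9,298.5)),onz(w,326,250,.012))
print('amber pred',proj(g,[.514,-.227,.035]))
plan([.514,-.19,.10],Rrack)
E
```

```text
stage [0.4766 0.165  0.022 ]
stage [0.6114 0.1717 0.022 ]
stage [0.4736 0.271  0.022 ]
stage [0.6049 0.272  0.022 ]
pusher (array([ 0.46953475, -0.02150113,  0.14459287]), [0.00028346352901528136, 0.00028346352901514416]) [ 0.4693681  -0.01484936  0.012     ]
amber pred (np.float64(325.49302297465033), np.float64(263.8838486900576))
t 2.8 p [ 0.5101 -0.1106  0.1945] dist 0.1235 rot 0.051 F [ 0.5 -0.  -0.1] open 1.001 q [-0.66  0.37  0.69  2.06  0.26  0.78 -0.15]
[[2.37,-0.0,0.7,0.005,-0.008,-0.003,8.54],[2.37,0.01,0.68,0.005,-0.008,-0.003,8.54],[2.38,0.02,0.66,0.005,-0.008,-0.003,8.54],[2.39,0.03,0.64,0.005,-0.008,-0.003,8.54],[2.39,0.04,0.62,0.005,-0.008,-0.003,8.54]]
```

View pics/w3.png

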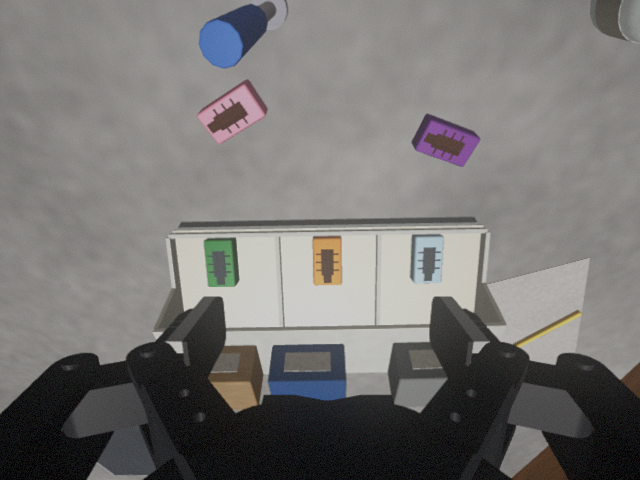

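w3 shows amber at corners (314,238) to (341,284) with its beetle at (327,262), in the middle compartment. The lip is at row ~230, and the rack runs nearly parallel to the image rows.

```bash
python3 - <<'E'
from h import *
g=load('w3.pkl');G=load('g0.pkl');T,S=G['top'],G['scene']
f=cv2.cvtColor(g['frame'],cv2.COLOR_BGR2HSV);m=cv2.inRange(f,(8,120,90),(22,255,255));m[:220]=0;m[300:]=0;m[:,:290]=0;m[:,360:]=0
m=cv2.morphologyEx(m,cv2.MORPH_CLOSE,np.ones((15,15)))
c=max(cv2.findContours(m,0,1)[0],key=cv2.contourArea);rc=cv2.minAreaRect(c);print(rc,cv2.boundingRect(c))
u,v=rc[0]
p,e=tri((g,u,v),(T,385+158/4,220+228/4));print('amber topface c',p.round(4),e)
p,e=tri((g,327,262),(S,200+232/2.5,150+145/2.5));print('with scene',p.round(4),e)
# rack lip ends and size on slope plane through p
print('lip L,R top edge @.03',onz(g,171,233,.03),onz(g,487,229,.03),'roof edge',onz(g,157,331,.101),onz(g,502,325,.101))
n=-Rrack[:,0]
def onp(u,v,p0):
    o,d=ray(g,u,v);return o+d*((p0-o)@n)/(d@n)
for z in(.03,.035,.04,.045):
    p0=np.array([.514,onz(T,424.5,277,z)[1],z]);q=[onp(*b,p0) for b in cv2.boxPoints(rc)]
    print(z,'c',onp(u,v,p0).round(4),'sizes',[np.linalg.norm(q[i]-q[i-1]).round(4) for i in range(4)],'dir',((q[0]-q[1])).round(4),((q[1]-q[2])).round(4))
E
```

```text
((326.5, 261.0), (46.0, 27.0), 90.0) (313, 238, 28, 47)
amber topface c [ 0.5148 -0.2275  0.0302] [0.00025846902065135757, 0.0002584690206512868]
with scene [ 0.5153 -0.2246  0.0335] [0.0009173338985927662, 0.0009173338985927704]
lip L,R top edge @.03 [ 0.36783036 -0.19611263  0.03      ] [ 0.66529867 -0.18354188  0.03      ] roof edge [ 0.36553945 -0.25065379  0.101     ] [ 0.66992098 -0.2363461   0.101     ]
0.03 c [ 0.5151 -0.2276  0.0301] sizes [np.float64(0.0479), np.float64(0.0267), np.float64(0.048), np.float64(0.0275)] dir [-0.0267 -0.0007 -0.    ] [-0.0017  0.0431 -0.021 ]
0.035 c [ 0.5149 -0.2242  0.0338] sizes [np.float64(0.0472), np.float64(0.0263), np.float64(0.0473), np.float64(0.0271)] dir [-0.0263 -0.0007 -0.    ] [-0.0017  0.0425 -0.0207]
0.04 c [ 0.5148 -0.2209  0.0376] sizes [np.float64(0.0465), np.float64(0.0259), np.float64(0.0466), np.float64(0.0267)] dir [-0.0259 -0.0007 -0.    ] [-0.0016  0.0418 -0.0204]
0.045 c [ 0.5146 -0.2175  0.0413] sizes [np.float64(0.0458), np.float64(0.0255), np.float64(0.0459), np.float64(0.0263)] dir [-0.0255 -0.0007 -0.    ] [-0.0016  0.0412 -0.0201]
```

```bash
sed -i 's/^xr=.*/xr=np.array([.042,-.9991,0])/; s/Rrack=frame(\(.*\),\[1,0,0\])/Rrack=frame(\1,[.9991,.042,0])/; s/home0=.*/home0=np.array([.537,.302,0])/' h.py; tail -4 h.py; python3 - <<'E'
from h import *
n=-Rrack[:,0];c=np.array([.515,-.2265,.032])
plan(c+.04*n,Rrack,grip=5)
E
```

```text
for i in range(0,n,5): print(str(rows[i:i+5]).replace(' ',''))
ux=np.array([-.05,.9987,0]);uy=np.array([-.9987,-.05,0]);home0=np.array([.537,.302,0])
xr=np.array([.042,-.9991,0])
a26=np.radians(26);Rrack=frame(np.sin(a26)*xr+[0,0,-np.cos(a26)],[.9991,.042,0])
t 2.8 p [ 0.5101 -0.1106  0.1945] dist 0.1604 rot 0.044 F [ 0.5 -0.  -0.1] open 1.001 q [-0.66  0.37  0.69  2.06  0.26  0.78 -0.15]
[[3.11,-0.02,0.79,-0.002,-0.008,-0.002,5],[3.11,-0.02,0.76,-0.002,-0.008,-0.002,5],[3.12,-0.01,0.74,-0.002,-0.008,-0.002,5],[3.13,-0.01,0.71,-0.002,-0.008,-0.002,5],[3.13,-0.0,0.69,-0.002,-0.008,-0.002,5]]
```

Emit:
arm_command:
  increments:
    - [2.8,0,0.79,-0.002,-0.008,-0.002,5]
    - [3.1,0,0.76,-0.002,-0.008,-0.002,5]
    - [3.1,0,0.74,-0.002,-0.008,-0.002,5]
    - [2.5,0,0.71,-0.002,-0.008,-0.002,5]
    - [0.8,0,0.3,0,0,0,5]

```text
time: 3.22
eef_pos: [0.5209, -0.1807, 0.0959]
tool_rot: [0.375, 0.388, -0.576, 0.614]
contact_force: [0.2, 0.1, -0.7]
opening: 0.587
```

```bash
python3 - <<'E'
from h import *
n=-Rrack[:,0];c=np.array([.515,-.2265,.032])
plan(c-.005*n,Rrack,grip=5,n=5)
g=snap('wrist');save(g,'w4.png')
for s in(-1,1): print(proj(g,c+Rrack[:,1]*.014*s),proj(g,c+Rrack[:,2]*.024*s))
E
```

```text
t 3.22 p [ 0.5209 -0.1807  0.0959] dist 0.0838 rot 0.03 F [ 0.2  0.1 -0.7] open 0.587 q [-0.46  0.57  0.63  2.09  0.2   0.51 -0.04]
[[1.64,-0.19,0.3,0.001,-0.005,-0.004,5],[1.64,-0.18,0.29,0.001,-0.005,-0.004,5],[1.64,-0.18,0.28,0.001,-0.005,-0.004,5],[1.64,-0.17,0.27,0.001,-0.005,-0.004,5],[1.65,-0.16,0.27,0.001,-0.005,-0.004,5]]
(np.float64(292.08856309982934), np.float64(281.0304030713419)) (np.float64(313.64465424883423), np.float64(245.10644745580592))
(np.float64(335.3501573509116), np.float64(281.05121578879556)) (np.float64(313.84177000654694), np.float64(315.0835167936876))
```

View pics/w4.png

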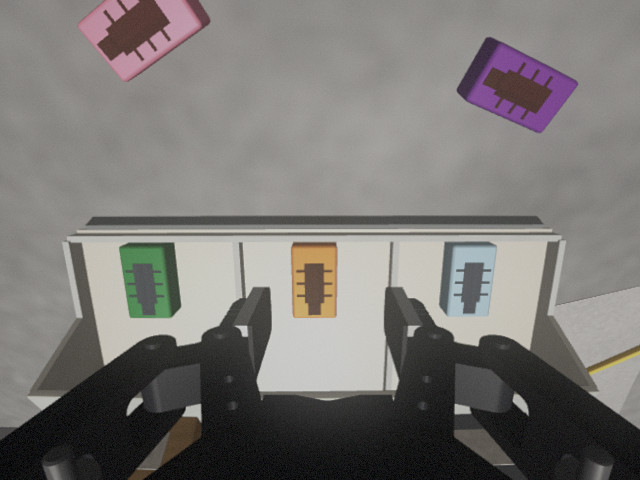

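w4 shows amber at cols 292-337, rows 243-317. The prediction was 292-335 and 245-315, so alignment is good.

Emit:
arm_command:
  increments:
    - [1.64,-0.15,0.3,0,-0.005,-0.004,5]
    - [1.64,-0.15,0.29,0,-0.005,-0.004,5]
    - [1.64,-0.15,0.28,0,-0.005,-0.004,5]
    - [1.6,-0.12,0.27,0,-0.005,-0.004,5]
    - [1.0,-0.1,0.2,0,-0.005,-0.004,5]

```text
time: 3.68
eef_pos: [0.5246, -0.2181, 0.0383]
tool_rot: [0.369, 0.384, -0.58, 0.616]
contact_force: [0.8, -0.0, -0.2]
opening: 0.582
```

```bash
python3 - <<'E'
from h import *
n=-Rrack[:,0];c=np.array([.515,-.2265,.032])
plan(c-.004*n,Rrack,grip=5,n=5)
p=r.read_state()['eef_pos']-c;print('along n,y,z',p@n,p@Rrack[:,1],p@Rrack[:,2])
E
```

```text
t 3.68 p [ 0.5246 -0.2181  0.0383] dist 0.0171 rot 0.016 F [ 0.8 -0.  -0.2] open 0.582 q [-0.36  0.7   0.6   2.07  0.19  0.39 -0.02]
[[0.26,-0.2,0.09,0.001,-0.001,-0.003,5],[0.26,-0.2,0.09,0.001,-0.001,-0.003,5],[0.26,-0.2,0.09,0.001,-0.001,-0.003,5],[0.26,-0.2,0.09,0.001,-0.001,-0.003,5],[0.26,-0.2,0.09,0.001,-0.001,-0.003,5]]
along n,y,z 0.009185528799518287 0.009938568478342515 -0.004431776118980477
```

Emit:
arm_command:
  increments:
    - [0.1,-0.4,0.1,0,0,0,5]
    - [0.2,-0.4,0.1,0,0,0,5]
    - [0.4,-0.2,0.1,0,0,0,5]
    - [0.4,-0.1,0.1,0,0,0,5]
    - [0,0,0,0,0,0,5]

```text
time: 4.1
eef_pos: [0.5165, -0.2237, 0.0327]
tool_rot: [0.372, 0.384, -0.577, 0.617]
contact_force: [0.3, -0.1, -0.2]
opening: 0.59
```

```bash
python3 - <<'E'
from h import *
n=-Rrack[:,0];c=np.array([.515,-.2265,.032])
plan(c-.004*n,Rrack,grip=5,n=5)
p=r.read_state()['eef_pos']-c;print('along n,y,z',p@n,p@Rrack[:,1],p@Rrack[:,2])
E
```

```text
t 4.1 p [ 0.5165 -0.2237  0.0327] dist 0.0064 rot 0.024 F [ 0.3 -0.1 -0.2] open 0.59 q [-0.35  0.7   0.59  2.09  0.19  0.35 -0.01]
[[0.12,-0.03,0.04,0.001,-0.002,-0.004,5],[0.12,-0.03,0.04,0.001,-0.002,-0.004,5],[0.12,-0.03,0.04,0.001,-0.002,-0.004,5],[0.12,-0.03,0.04,0.001,-0.002,-0.004,5],[0.12,-0.03,0.04,0.001,-0.002,-0.004,5]]
along n,y,z 0.0018360903899995273 0.0016020374676565042 -0.002141372052763138
```

Go 4 mm deeper, then close.

Emit:
arm_command:
  increments:
    - [0.25,-0.1,0.1,0,-0.004,-0.01,5]
    - [0.25,-0.1,0.1,0,-0.004,-0.01,5]
    - [0,0,0,0,0,0,2]
    - [0,0,0,0,0,0,2]
    - [0,0,0,0,0,0,2]
  grip_force: 30

```text
time: 4.52
eef_pos: [0.5187, -0.2221, 0.035]
tool_rot: [0.368, 0.386, -0.583, 0.614]
contact_force: [0.4, -1.6, -0.6]
opening: 0.326
```

Emit:
arm_command:
  increments:
    - [0,0,0,0,0,0,2]
    - [0,0,0,0,0,0,2]
    - [0,0,0,0,0,0,2]
    - [0,0,0,0,0,0,2]
    - [0,0,0,0,0,0,2]

```text
time: 4.93
eef_pos: [0.5188, -0.2222, 0.035]
tool_rot: [0.368, 0.386, -0.583, 0.614]
contact_force: [-0.2, 0.0, -0.2]
opening: 0.316
```

```bash
python3 - <<'E'
from h import *
import pickle
n=-Rrack[:,0];c=np.array([.515,-.2265,.032])
p=r.read_state()['eef_pos']-c;print('along n,y,z',p@n,p@Rrack[:,1],p@Rrack[:,2])
g=snap('wrist');save(g,'w5.png');pickle.dump(g,open('w5.pkl','wb'))
plan(c+.09*n,Rrack,grip=2)
E
```

```text
along n,y,z 0.004484766171518933 0.003969833562673688 -0.0024564199083414204
t 4.98 p [ 0.5187 -0.2221  0.0349] dist 0.0857 rot 0.011 F [ 0.4  0.2 -0.3] open 0.32 q [-0.36  0.71  0.59  2.08  0.19  0.38 -0.01]
[[-1.71,-0.07,0.04,0.001,-0.001,-0.001,2],[-1.71,-0.07,0.04,0.001,-0.001,-0.001,2],[-1.71,-0.07,0.04,0.001,-0.001,-0.001,2],[-1.71,-0.07,0.04,0.001,-0.001,-0.001,2],[-1.71,-0.08,0.05,0.001,-0.001,-0.001,2]]
```

View pics/w5.png

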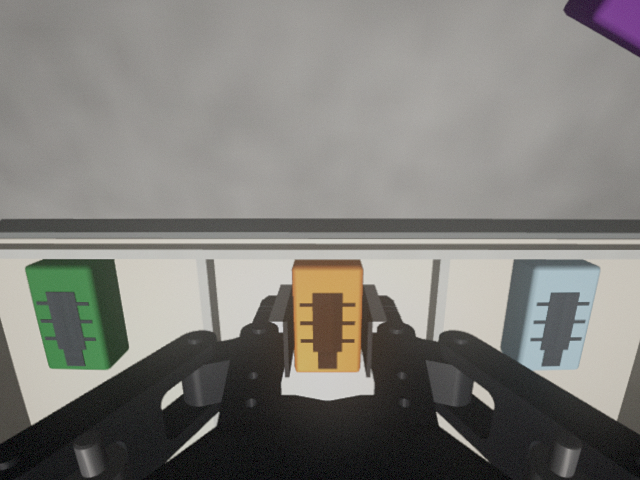

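Amber is gripped, but shallowly, since the tool backed off while rotating. I'll re-grip 6 mm deeper.

Emit:
arm_command:
  increments:
    - [0,0,0,0,0,0,4.5]
    - [0,0,0,0,0,0,4.5]
    - [0.3,-0.2,0.1,0,0,0,4.5]
    - [0.3,-0.1,0.1,0,0,0,4.5]
    - [0.3,-0.1,0,0,0,0,4.5]

```text
time: 5.4
eef_pos: [0.5177, -0.2241, 0.0325]
tool_rot: [0.369, 0.386, -0.581, 0.614]
contact_force: [-9.5, 18.2, 48.5]
opening: 0.529
```

```bash
python3 - <<'E'
from h import *
n=-Rrack[:,0];c=np.array([.515,-.2265,.032])
s=r.read_state();p=s['eef_pos']-c;print('along n,y,z',p@n,p@Rrack[:,1],p@Rrack[:,2],s['contact_force'],s['opening'])
E
```

```text
along n,y,z 0.0014431377093006535 0.00277319278835992 -0.001830649879888873 [-9.53027068 18.15257076 48.52747062] 0.5287562982585592
```

Fingertips met the floor (52 N), so the depth was right all along. Back off 4 mm and close.

Emit:
arm_command:
  increments:
    - [-0.3,-0.1,0,0,0,0,4.5]
    - [-0.2,-0.1,0,0,0,0,4.5]
    - [0,0,0,0,0,0,2]
    - [0,0,0,0,0,0,2]
    - [0,0,0,0,0,0,2]
  grip_force: 40

```text
time: 5.82
eef_pos: [0.5169, -0.2211, 0.0393]
tool_rot: [0.37, 0.386, -0.58, 0.615]
contact_force: [-1.1, 2.9, 4.9]
opening: 0.32
```

Emit:
arm_command:
  increments:
    - [0,0,0,0,0,0,2]
    - [0,0,0,0,0,0,2]
    - [-1.0,0,0,0,0,0,2]
    - [-2.0,0,0,0,0,0,2]
    - [-2.5,0,0,0,0,0,2]

```text
time: 6.23
eef_pos: [0.5109, -0.1995, 0.0865]
tool_rot: [0.367, 0.387, -0.584, 0.611]
contact_force: [0.9, -0.5, 0.2]
opening: 0.317
```

```bash
python3 - <<'E'
from h import *
g=snap('wrist');save(g,'w6.png')
n=-Rrack[:,0];c=np.array([.515,-.2265,.032])
s=r.read_state();p=s['eef_pos']-c;print('along n,y,z',p@n,p@Rrack[:,1],p@Rrack[:,2],s['contact_force'],s['opening'])
f=cv2.cvtColor(g['frame'],cv2.COLOR_BGR2HSV);m=cv2.inRange(f,(8,120,90),(22,255,255));m[:,:250]=0;m[:,400:]=0
c=max(cv2.findContours(m,0,1)[0],key=cv2.contourArea);print(cv2.boundingRect(c))
plan([.47,-.02,.33],frame([0,0,-1],[1,0,0]),grip=2)
E
```

```text
along n,y,z 0.06476711568480938 -0.00045722737952890753 -0.0006446224992400617 [0.95943937 0.97193655 1.93098572] 0.3129232586804654
(293, 259, 69, 104)
t 6.28 p [ 0.5133 -0.1976  0.0899] dist 0.3017 rot 0.446 F [1.  1.  1.9] open 0.313 q [-0.44  0.59  0.64  2.09  0.21  0.49 -0.03]
[[-2.94,-0.34,-0.59,0.005,0.044,-0.001,2],[-2.91,-0.35,-0.72,0.005,0.044,-0.001,2],[-2.87,-0.35,-0.85,0.005,0.044,-0.001,2],[-2.83,-0.36,-0.97,0.005,0.044,-0.001,2],[-2.79,-0.37,-1.09,0.005,0.044,-0.001,2]]
[[-2.74,-0.38,-1.21,0.005,0.044,-0.001,2],[-2.68,-0.39,-1.33,0.005,0.044,-0.001,2],[-2.62,-0.4,-1.45,0.005,0.044,-0.001,2],[-2.55,-0.41,-1.56,0.005,0.044,-0.001,2],[-2.48,-0.42,-1.67,0.005,0.044,-0.001,2]]
```

```bash
python3 - <<'E'
from h import *
s=r.read_state();g=snap('wrist');To=np.array(g['tool_from_camera'])
f=cv2.cvtColor(g['frame'],cv2.COLOR_BGR2HSV);m=cv2.inRange(f,(8,120,90),(22,255,255));m[:,:250]=0;m[:,400:]=0
m=cv2.morphologyEx(m,cv2.MORPH_CLOSE,np.ones((25,25)))
c=max(cv2.findContours(m,0,1)[0],key=cv2.contourArea);x,y,w,h=cv2.boundingRect(c);print(x,y,w,h,cv2.minAreaRect(c))
g2=dict(g);g2['pose']=To
for X in(-.008,-.004,0):
  q=[]
  for u,v in((x,y),(x+w,y),(x+w/2,y+h),(x+w/2,y+h/2)):
    o,d=ray(g2,u,v);q.append(o+d*(X-o[0])/d[0])
  print(X,np.round(q,4).tolist())
plan([.50,-.08,.27],frame([0,0,-1],[1,0,0]),grip=2)
E
```

```text
294 257 68 106 ((327.5, 309.5), (67.0, 105.0), 0.0)
-0.008 [[-0.008, -0.0132, -0.0284], [-0.008, 0.0124, -0.0284], [-0.008, -0.0003, 0.0175], [-0.008, -0.0004, -0.0065]]
-0.004 [[-0.004, -0.0136, -0.0271], [-0.004, 0.0128, -0.0272], [-0.004, -0.0003, 0.0203], [-0.004, -0.0003, -0.0046]]
0 [[0.0, -0.014, -0.0259], [0.0, 0.0133, -0.0259], [0.0, -0.0003, 0.023], [0.0, -0.0003, -0.0026]]
t 6.33 p [ 0.5139 -0.1979  0.0889] dist 0.2165 rot 0.446 F [ 0.3 -0.4 -0.3] open 0.315 q [-0.44  0.59  0.64  2.09  0.21  0.49 -0.03]
[[-2.14,-0.07,-0.29,0.005,0.044,-0.002,2],[-2.13,-0.08,-0.39,0.005,0.044,-0.002,2],[-2.11,-0.08,-0.48,0.005,0.044,-0.002,2],[-2.09,-0.09,-0.57,0.005,0.044,-0.002,2],[-2.06,-0.09,-0.66,0.005,0.044,-0.002,2]]
[[-2.03,-0.1,-0.75,0.005,0.044,-0.002,2],[-1.99,-0.11,-0.84,0.005,0.044,-0.002,2],[-1.95,-0.12,-0.93,0.005,0.044,-0.002,2],[-1.91,-0.12,-1.02,0.005,0.044,-0.002,2],[-1.86,-0.13,-1.1,0.005,0.044,-0.002,2]]
```

Emit:
arm_command:
  increments:
    - [-2.14,-0.07,-0.29,0.005,0.044,0,2]
    - [-2.13,-0.08,-0.39,0.005,0.044,0,2]
    - [-2.11,-0.08,-0.48,0.005,0.044,0,2]
    - [-2.09,-0.09,-0.57,0.005,0.044,0,2]
    - [-2.06,-0.09,-0.66,0.005,0.044,0,2]

```text
time: 6.75
eef_pos: [0.5018, -0.1364, 0.1766]
tool_rot: [0.436, 0.45, -0.544, 0.559]
contact_force: [0.9, 0.5, -0.3]
opening: 0.312
```

Emit:
arm_command:
  increments:
    - [-2.03,-0.1,-0.75,0.005,0.044,0,2]
    - [-1.99,-0.11,-0.84,0.005,0.044,0,2]
    - [-1.95,-0.12,-0.93,0.005,0.044,0,2]
    - [-1.91,-0.12,-1.02,0.005,0.044,0,2]
    - [-1.86,-0.13,-1.1,0.005,0.044,0,2]

```text
time: 7.17
eef_pos: [0.4923, -0.0769, 0.2698]
tool_rot: [0.502, 0.505, -0.497, 0.495]
contact_force: [-0.6, -0.3, -0.6]
opening: 0.317
```

```bash
python3 - <<'E'
from h import *
# rotate first ~1.6 rad negative about tool x, moving to mid point
plan([.51,.06,.25],frame([0,0,-1],[.0,1,0]),grip=2,n=15)
E
```

```text
t 7.17 p [ 0.4923 -0.0769  0.2698] dist 0.1395 rot 1.571 F [-0.6 -0.3 -0.6] open 0.317 q [-0.33  0.18  0.48  1.96 -0.11  1.03  0.21]
[[0.14,0.12,-0.91,-0.105,-0.001,-0.001,2],[0.14,0.21,-0.89,-0.105,-0.001,-0.001,2],[0.14,0.31,-0.87,-0.105,-0.001,-0.001,2],[0.14,0.39,-0.83,-0.105,-0.001,-0.001,2],[0.14,0.48,-0.78,-0.105,-0.001,-0.001,2]]
[[0.14,0.56,-0.73,-0.105,-0.001,-0.001,2],[0.14,0.63,-0.67,-0.105,-0.001,-0.001,2],[0.14,0.7,-0.6,-0.105,-0.001,-0.001,2],[0.14,0.76,-0.52,-0.105,-0.001,-0.001,2],[0.14,0.81,-0.44,-0.105,-0.001,-0.001,2]]
[[0.13,0.85,-0.35,-0.105,-0.001,-0.001,2],[0.13,0.88,-0.26,-0.105,-0.001,-0.001,2],[0.13,0.9,-0.17,-0.105,-0.001,-0.001,2],[0.13,0.92,-0.07,-0.105,-0.001,-0.001,2],[0.13,0.92,0.02,-0.105,-0.001,-0.001,2]]
```

Emit:
arm_command:
  increments:
    - [0.14,0.12,-0.91,-0.105,0,0,2]
    - [0.14,0.21,-0.89,-0.105,0,0,2]
    - [0.14,0.31,-0.87,-0.105,0,0,2]
    - [0.14,0.39,-0.83,-0.105,0,0,2]
    - [0.14,0.48,-0.78,-0.105,0,0,2]

```text
time: 7.58
eef_pos: [0.4987, -0.034, 0.2659]
tool_rot: [0.354, 0.617, -0.344, 0.613]
contact_force: [-1.0, 0.9, -0.9]
opening: 0.318
```

Emit:
arm_command:
  increments:
    - [0.14,0.56,-0.73,-0.105,0,0,2]
    - [0.14,0.63,-0.67,-0.105,0,0,2]
    - [0.14,0.7,-0.6,-0.105,0,0,2]
    - [0.14,0.76,-0.52,-0.105,0,0,2]
    - [0.14,0.81,-0.44,-0.105,0,0,2]

```text
time: 8.0
eef_pos: [0.5017, 0.0118, 0.2552]
tool_rot: [0.174, 0.689, -0.165, 0.684]
contact_force: [-0.4, 0.2, 0.3]
opening: 0.318
```

Emit:
arm_command:
  increments:
    - [0.13,0.85,-0.35,-0.105,0,0,2]
    - [0.13,0.88,-0.26,-0.105,0,0,2]
    - [0.13,0.9,-0.17,-0.105,0,0,2]
    - [0.13,0.92,-0.07,-0.105,0,0,2]
    - [0.13,0.92,0,-0.105,0,0,2]

```text
time: 8.42
eef_pos: [0.5033, 0.0574, 0.2444]
tool_rot: [-0.018, 0.711, 0.026, 0.703]
contact_force: [-0.3, -0.5, -1.6]
opening: 0.317
```

```bash
python3 - <<'E'
from h import *
Rs=frame([0,0,-1],uy)
ac=home0-.095*ux+.004*uy   # amber centre target
p=ac+.0035*Rs[:,2]         # amber sits at tool z -3.5mm
print('z axis',Rs[:,2],'tcp',p)
plan([p[0],p[1],.12],Rs,grip=2,n=15)
E
```

```text
z axis [-0.05000246  0.99874909  0.        ] tcp [0.53758019 0.21041912 0.        ]
t 8.42 p [0.5033 0.0574 0.2444] dist 0.2002 rot 1.558 F [-0.3 -0.5 -1.6] open 0.317 q [-0.33  0.23  0.18  1.95 -0.06  0.98  1.52]
[[0.84,0.99,0.3,-0.104,0.0,-0.001,2],[0.84,0.96,0.4,-0.104,0.0,-0.001,2],[0.84,0.91,0.5,-0.104,0.0,-0.001,2],[0.84,0.86,0.59,-0.104,0.0,-0.001,2],[0.83,0.79,0.68,-0.104,0.0,-0.001,2]]
[[0.83,0.72,0.76,-0.104,0.0,-0.001,2],[0.83,0.64,0.83,-0.104,0.0,-0.001,2],[0.83,0.55,0.89,-0.104,0.0,-0.001,2],[0.83,0.45,0.94,-0.104,0.0,-0.001,2],[0.83,0.36,0.98,-0.104,0.0,-0.001,2]]
[[0.83,0.25,1.01,-0.104,0.0,-0.001,2],[0.83,0.15,1.03,-0.104,0.0,-0.001,2],[0.83,0.04,1.04,-0.104,0.0,-0.001,2],[0.83,-0.07,1.04,-0.104,0.0,-0.001,2],[0.83,-0.17,1.03,-0.104,0.0,-0.001,2]]
```

Emit:
arm_command:
  increments:
    - [0.84,0.99,0.3,-0.104,0,0,2]
    - [0.84,0.96,0.4,-0.104,0,0,2]
    - [0.84,0.91,0.5,-0.104,0,0,2]
    - [0.84,0.86,0.59,-0.104,0,0,2]
    - [0.83,0.79,0.68,-0.104,0,0,2]

```text
time: 8.83
eef_pos: [0.5136, 0.1083, 0.1986]
tool_rot: [-0.206, 0.679, 0.216, 0.671]
contact_force: [0.7, -0.4, -0.2]
opening: 0.318
```

Emit:
arm_command:
  increments:
    - [0.83,0.72,0.76,-0.104,0,0,2]
    - [0.83,0.64,0.83,-0.104,0,0,2]
    - [0.83,0.55,0.89,-0.104,0,0,2]
    - [0.83,0.45,0.94,-0.104,0,0,2]
    - [0.83,0.36,0.98,-0.104,0,0,2]

```text
time: 9.25
eef_pos: [0.5216, 0.1594, 0.1507]
tool_rot: [-0.378, 0.598, 0.39, 0.589]
contact_force: [-0.1, 0.1, 0.1]
opening: 0.317
```

Emit:
arm_command:
  increments:
    - [0.83,0.25,1.01,-0.104,0,0,2]
    - [0.83,0.15,1.03,-0.104,0,0,2]
    - [0.83,0,1.04,-0.104,0,0,2]
    - [0.83,0,1.04,-0.104,0,0,2]
    - [0,0,0,-0.05,0,0,2]

```text
time: 9.67
eef_pos: [0.525, 0.2016, 0.1095]
tool_rot: [-0.508, 0.488, 0.526, 0.477]
contact_force: [-0.6, -0.0, 0.5]
opening: 0.319
```

```bash
python3 - <<'E'
from h import *
import pickle
g=snap('wrist');save(g,'w7.png');pickle.dump(g,open('w7.pkl','wb'))
Rs=frame([0,0,-1],uy)
plan([.5376,.2104,.045],Rs,grip=2,n=5)
E
```

```text
t 9.72 p [0.5252 0.2004 0.1098] dist 0.0667 rot 0.035 F [ 0.2 -0.2 -0.9] open 0.313 q [-0.28  0.51 -0.17  1.89  0.1   0.77  2.71]
[[1.29,-0.3,0.17,0.004,0.001,-0.006,2],[1.29,-0.29,0.18,0.004,0.001,-0.006,2],[1.29,-0.28,0.18,0.004,0.001,-0.006,2],[1.29,-0.27,0.18,0.004,0.001,-0.006,2],[1.29,-0.27,0.19,0.004,0.001,-0.006,2]]
```

View pics/w7.png

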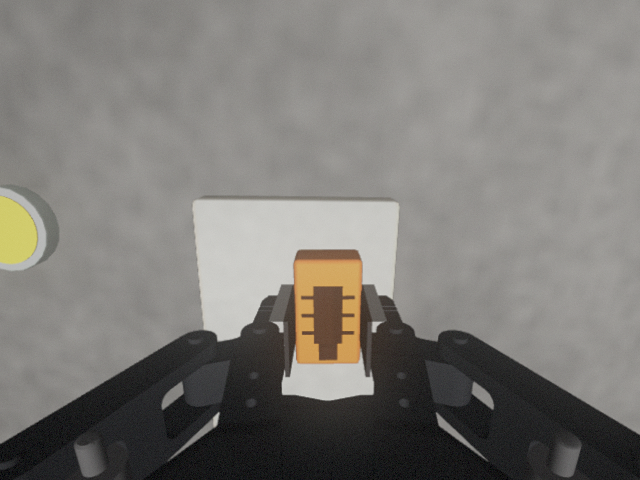

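w7 shows amber held squarely over the stage. The front corners of the stage are at (194,199) and (399,203).

Emit:
arm_command:
  increments:
    - [1.1,-0.3,0.18,0.006,0,-0.006,2]
    - [1.1,-0.3,0.18,0.006,0,-0.006,2]
    - [1.1,-0.3,0.18,0.006,0,-0.006,2]
    - [1.1,-0.3,0.18,0.006,0,-0.006,2]
    - [0.8,-0.2,0.18,0,0,0,2]

```text
time: 10.13
eef_pos: [0.539, 0.2068, 0.0544]
tool_rot: [-0.505, 0.492, 0.51, 0.492]
contact_force: [-0.0, -0.2, -0.5]
opening: 0.317
```

```bash
python3 - <<'E'
from h import *
g=load('w7.pkl')
a,b=onz(g,194,199,.022),onz(g,399,203,.022);d=b-a;m=(a+b)/2;l=np.linalg.norm(d);print(a,b,l,d/l)
e=d/l;x=np.array([e[1],-e[0],0]);print('home',m+.135*x,'ux',x)
Rs=frame([0,0,-1],uy)
plan([.5376,.2104,.042],Rs,grip=2,n=5)
E
```

```text
[0.60832824 0.17177923 0.022     ] [0.47790458 0.16596291 0.022     ] 0.130553289323882 [-0.9990071  -0.04455132  0.        ]
home [0.53710198 0.30373703 0.022     ] ux [-0.04455132  0.9990071   0.        ]
t 10.13 p [0.539  0.2068 0.0544] dist 0.013 rot 0.02 F [-0.  -0.2 -0.5] open 0.317 q [-0.31  0.61 -0.14  1.89  0.12  0.65  2.65]
[[0.25,0.02,0.07,-0.004,0.001,-0.001,2],[0.25,0.02,0.07,-0.004,0.001,-0.001,2],[0.25,0.02,0.07,-0.004,0.001,-0.001,2],[0.25,0.02,0.07,-0.004,0.001,-0.001,2],[0.25,0.02,0.07,-0.004,0.001,-0.001,2]]
```

Emit:
arm_command:
  increments:
    - [0.4,0,0.05,-0.004,0,0,2]
    - [0.4,0,0.05,-0.004,0,0,2]
    - [0.3,0,0.05,-0.004,0,0,2]
    - [0.2,0,0,0,0,0,2]
    - [0.2,0,0,0,0,0,2]

```text
time: 10.55
eef_pos: [0.5383, 0.207, 0.038]
tool_rot: [-0.507, 0.491, 0.513, 0.488]
contact_force: [-8.5, -2.3, 30.7]
opening: 0.314
```

```bash
python3 - <<'E'
from h import *
Rs=frame([0,0,-1],uy)
plan([.5376,.2104,.038],Rs,grip=2,n=5)
E
```

```text
t 10.55 p [0.5383 0.207  0.038 ] dist 0.0034 rot 0.013 F [-8.5 -2.3 30.7] open 0.314 q [-0.32  0.64 -0.14  1.89  0.13  0.63  2.65]
[[-0.0,0.01,0.07,-0.002,0.001,-0.002,2],[-0.0,0.01,0.07,-0.002,0.001,-0.002,2],[-0.0,0.01,0.07,-0.002,0.001,-0.002,2],[-0.0,0.01,0.07,-0.002,0.001,-0.002,2],[-0.0,0.01,0.07,-0.002,0.001,-0.002,2]]
```

Emit:
arm_command:
  increments:
    - [-0.1,0,0,0,0,0,2]
    - [0,0,0,0,0,0,5.5]
    - [0,0,0,0,0,0,5.5]
    - [0,0,0,0,0,0,5.5]
    - [0,0,0,0,0,0,5.5]

```text
time: 10.97
eef_pos: [0.5398, 0.2073, 0.0414]
tool_rot: [-0.508, 0.49, 0.512, 0.49]
contact_force: [-1.0, 0.6, 0.1]
opening: 0.646
```

Emit:
arm_command:
  increments:
    - [-1,0,0,0,0,0,6]
    - [-2.5,0,0,0,0,0,6]
    - [-3.5,0,-0.5,0,0,0,6]
    - [-3.5,0,-1,0,0,0,6]
    - [-2.0,0,-1,0,0,0,6]

```text
time: 11.38
eef_pos: [0.5371, 0.1825, 0.1667]
tool_rot: [-0.506, 0.493, 0.516, 0.484]
contact_force: [1.1, -0.7, 0.0]
opening: 0.7
```

```bash
python3 - <<'E'
from h import *
import pickle
T=snap('top');W=snap('wrist');S=snap('scene');pickle.dump(dict(top=T,wrist=W,scene=S),open('g2.pkl','wb'))
for g,n in((T,'t'),(W,'w')):
    f=cv2.cvtColor(g['frame'],cv2.COLOR_BGR2HSV);m=cv2.inRange(f,(8,120,70),(22,255,255))
    if n=='t': m[:,:100]=0;m[:,250:]=0;m[:200]=0;m[310:]=0
    else: m[:,:200]=0;m[:,450:]=0
    m=cv2.morphologyEx(m,cv2.MORPH_CLOSE,np.ones((9,9)))
    cs=cv2.findContours(m,0,1)[0]
    if not cs: print(n,'none');continue
    c=max(cs,key=cv2.contourArea);rc=cv2.minAreaRect(c)
    q=np.array([onz(g,*b,.04) for b in cv2.boxPoints(rc)]);cc=q.mean(0)-home0
    e=[q[0]-q[1],q[1]-q[2]];e=max(e,key=np.linalg.norm);
    print(n,rc,'scope xy',cc@ux,cc@uy,'yaw',np.degrees(np.arctan2(e@uy,e@ux)),[np.linalg.norm(q[i]-q[i-1]).round(4) for i in(1,2)])
cv2.imwrite('pics/p8.png',np.hstack([cv2.resize(S['frame'][250:400,390:550],(400,375)),cv2.resize(W['frame'],(400,300))[:, :].copy() if 0 else cv2.copyMakeBorder(cv2.resize(W['frame'],(400,300)),0,75,0,0,0)]))
r0=frame([0,0,-1],[-.8,.6,0])
plan([.469,-.03,.30],r0,grip=6)
E
```

```text
t ((206.5, 258.5), (13.0, 11.0), 90.0) scope xy -0.10911657072409381 0.004554215946143362 yaw -90.41725421419534 [np.float64(0.0213), np.float64(0.025)]
w ((324.5, 266.5), (33.0, 55.0), 0.0) scope xy -0.09605240976610488 0.0036926999670979016 yaw -1.2604226585871363 [np.float64(0.0467), np.float64(0.0259)]
t 11.53 p [0.5375 0.1815 0.1655] dist 0.2598 rot 0.686 F [-0.3  0.7 -0.6] open 0.707 q [-0.25  0.44 -0.17  1.85  0.08  0.87  2.73]
[[-1.34,0.8,-2.08,0.069,-0.0,-0.002,6],[-1.34,0.65,-2.13,0.069,-0.0,-0.002,6],[-1.34,0.5,-2.17,0.069,-0.0,-0.002,6],[-1.34,0.35,-2.2,0.069,-0.0,-0.002,6],[-1.34,0.19,-2.22,0.069,-0.0,-0.002,6]]
[[-1.34,0.04,-2.22,0.069,-0.0,-0.002,6],[-1.34,-0.12,-2.22,0.069,-0.0,-0.002,6],[-1.34,-0.27,-2.21,0.069,-0.0,-0.002,6],[-1.35,-0.42,-2.18,0.069,-0.0,-0.002,6],[-1.35,-0.57,-2.15,0.069,-0.0,-0.002,6]]
```

View pics/p8.png

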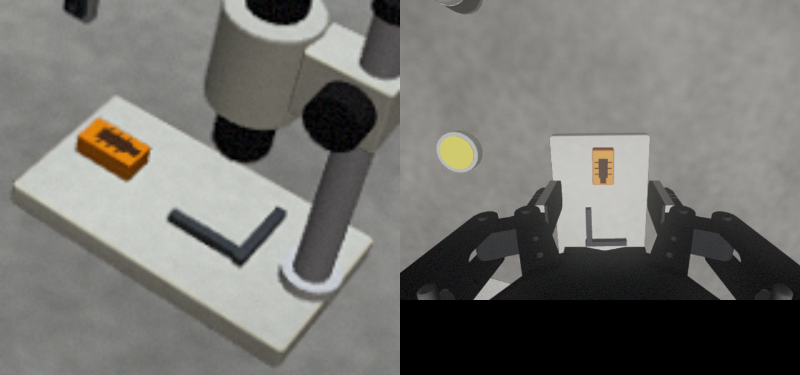

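p8 shows the specimen flat on the open front of the stage, with both stops visible. Scope offset measures x -96, y +3.7 mm. Now for the pusher.

Emit:
arm_command:
  increments:
    - [-1.34,0.8,-2.08,0.069,0,0,6]
    - [-1.34,0.65,-2.13,0.069,0,0,6]
    - [-1.34,0.5,-2.17,0.069,0,0,6]
    - [-1.34,0.35,-2.2,0.069,0,0,6]
    - [-1.34,0.19,-2.22,0.069,0,0,6]

```text
time: 11.95
eef_pos: [0.4969, 0.0788, 0.2276]
tool_rot: [-0.411, 0.579, 0.425, 0.561]
contact_force: [0.1, -0.4, -0.5]
opening: 0.702
```

Emit:
arm_command:
  increments:
    - [-1.34,0.04,-2.22,0.069,0,0,6]
    - [-1.34,-0.12,-2.22,0.069,0,0,6]
    - [-1.0,-0.27,-2.21,0.069,0,0,6]
    - [0,-0.42,-2.0,0.069,0,0,6]
    - [0,0,0,0,0,0,6]

```text
time: 12.37
eef_pos: [0.4655, -0.0097, 0.264]
tool_rot: [-0.323, 0.638, 0.337, 0.613]
contact_force: [-0.8, 0.7, -0.6]
opening: 0.701
```

```bash
python3 - <<'E'
from h import *
W=load('g2.pkl')['wrist']
f=cv2.cvtColor(W['frame'],cv2.COLOR_BGR2GRAY)
# side stop inner face: dark->white transition along row 360; back stop front face along col 330
print(f[355:358,290:330].mean(0).round().tolist());print(f[365:405,325:350].mean(1).round().tolist())
r0=frame([0,0,-1],[-.8,.6,0])
g=snap('wrist')
f=cv2.cvtColor(g['frame'],cv2.COLOR_BGR2HSV);m=cv2.inRange(f,(105,150,60),(125,255,255))
for c in cv2.findContours(m,0,1)[0]:
    if cv2.contourArea(c)>60: print(cv2.contourArea(c),cv2.boundingRect(c))
print('pred',proj(g,[.4695,-.0215,.15]),proj(g,[.4695,-.0215,.08]))
plan([.4695,-.0205,.20],r0,grip=6)
E
```

```text
[195.0, 196.0, 196.0, 196.0, 196.0, 196.0, 192.0, 148.0, 101.0, 95.0, 99.0, 98.0, 97.0, 99.0, 100.0, 96.0, 130.0, 197.0, 198.0, 196.0, 196.0, 196.0, 196.0, 196.0, 196.0, 196.0, 197.0, 195.0, 195.0, 195.0, 195.0, 196.0, 196.0, 196.0, 196.0, 197.0, 196.0, 197.0, 197.0, 197.0]
[195.0, 195.0, 195.0, 195.0, 196.0, 196.0, 196.0, 196.0, 196.0, 195.0, 195.0, 195.0, 195.0, 195.0, 196.0, 192.0, 147.0, 79.0, 66.0, 69.0, 69.0, 74.0, 88.0, 91.0, 91.0, 91.0, 90.0, 88.0, 110.0, 185.0, 194.0, 193.0, 177.0, 147.0, 118.0, 78.0, 54.0, 52.0, 53.0, 50.0]
pred (np.float64(307.1110301892003), np.float64(236.48229783350098)) (np.float64(308.8862380176779), np.float64(219.67990044273893))
t 12.42 p [ 0.466  -0.0077  0.264 ] dist 0.0654 rot 0.062 F [-0.1 -0.5  0.7] open 0.702 q [-0.06  0.15  0.01  1.99 -0.01  1.04  2.5 ]
[[1.28,-0.24,-0.15,0.01,-0.004,-0.007,6],[1.28,-0.24,-0.15,0.01,-0.004,-0.007,6],[1.28,-0.23,-0.15,0.01,-0.004,-0.007,6],[1.28,-0.22,-0.16,0.01,-0.004,-0.007,6],[1.28,-0.22,-0.16,0.01,-0.004,-0.007,6]]
```

```bash
python3 - <<'E'
from h import *
W=load('g2.pkl')['wrist']
for u,v in((306.3,356.5),(337,381.3)):
    for z in(.022,.03):
        p=onz(W,u,v,z)-home0;print('stop',z,(p@ux).round(4),(p@uy).round(4))
g=snap('wrist');save(g,'w9.png')
f=cv2.cvtColor(g['frame'],cv2.COLOR_BGR2HSV);m=cv2.inRange(f,(100,80,20),(130,255,255))
for c in cv2.findContours(m,0,1)[0]:
    if cv2.contourArea(c)>30: print(cv2.contourArea(c),cv2.boundingRect(c))
E
```

```text
stop 0.022 -0.002 -0.014
stop 0.03 -0.0073 -0.0135
stop 0.022 0.0257 0.0146
stop 0.03 0.0196 0.0143
446.5 (299, 213, 21, 34)
```

View pics/w9.png

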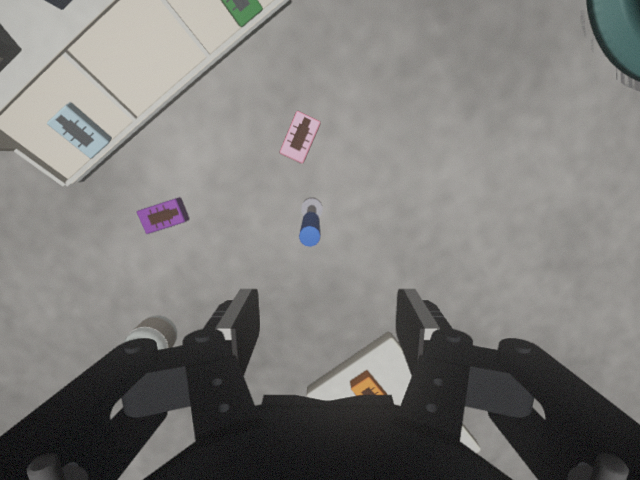

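w9: the pusher's top is at (310,236), about 2 mm from the prediction. It is upright and clear between the jaws.

Emit:
arm_command:
  increments:
    - [1.3,-0.15,-0.2,0.01,0,-0.008,6]
    - [1.3,-0.15,-0.2,0.01,0,-0.008,6]
    - [1.3,-0.15,-0.2,0.01,0,-0.008,6]
    - [1.3,-0.15,-0.2,0.01,0,-0.008,6]
    - [0.5,-0.1,-0.1,0,0,0,6]

```text
time: 12.88
eef_pos: [0.4664, -0.0101, 0.2025]
tool_rot: [-0.327, 0.635, 0.322, 0.622]
contact_force: [-0.8, 0.5, -0.1]
opening: 0.697
```

```bash
python3 - <<'E'
from h import *
r0=frame([0,0,-1],[-.8,.6,0])
plan([.468,-.0203,.112],r0,grip=6)
E
```

```text
t 12.88 p [ 0.4664 -0.0101  0.2025] dist 0.0911 rot 0.033 F [-0.8  0.5 -0.1] open 0.697 q [-0.07  0.22  0.01  2.07  0.01  0.87  2.46]
[[1.81,-0.15,-0.11,0.005,-0.004,-0.001,6],[1.81,-0.15,-0.12,0.005,-0.004,-0.001,6],[1.81,-0.15,-0.12,0.005,-0.004,-0.001,6],[1.81,-0.15,-0.13,0.005,-0.004,-0.001,6],[1.81,-0.15,-0.14,0.005,-0.004,-0.001,6]]
```

Emit:
arm_command:
  increments:
    - [0.5,-0.4,-0.4,0,0,0,6]
    - [1.5,-0.3,-0.3,0,0,0,6]
    - [2.0,-0.1,-0.1,0,0,0,6]
    - [2.0,-0.05,-0.05,0,0,0,6]
    - [2.0,0,0,0,0,0,6]

```text
time: 13.3
eef_pos: [0.4714, -0.0197, 0.121]
tool_rot: [-0.33, 0.631, 0.326, 0.622]
contact_force: [0.8, 0.4, -0.8]
opening: 0.701
```

```bash
python3 - <<'E'
from h import *
r0=frame([0,0,-1],[-.8,.6,0])
plan([.468,-.0203,.112],r0,grip=6)
E
```

```text
t 13.3 p [ 0.4714 -0.0197  0.121 ] dist 0.0096 rot 0.04 F [ 0.8  0.4 -0.8] open 0.701 q [-0.05  0.35  0.01  2.12  0.01  0.68  2.49]
[[0.18,0.05,-0.05,0.007,-0.003,-0.0,6],[0.18,0.05,-0.05,0.007,-0.003,-0.0,6],[0.18,0.05,-0.05,0.007,-0.003,-0.0,6],[0.18,0.05,-0.05,0.007,-0.003,-0.0,6],[0.18,0.05,-0.05,0.007,-0.003,-0.0,6]]
```

Emit:
arm_command:
  increments:
    - [0.3,0.1,-0.1,0,-0.006,0,6]
    - [0.3,0.1,-0.1,0,-0.006,0,6]
    - [0.3,0.05,0,0,-0.004,0,6]
    - [0,0,0,0,0,0,6]
    - [0,0,0,0,0,0,0.5]
  grip_force: 60

```text
time: 13.72
eef_pos: [0.4673, -0.019, 0.1095]
tool_rot: [-0.327, 0.627, 0.331, 0.625]
contact_force: [0.2, 0.4, 0.4]
opening: 0.579
```

Emit:
arm_command:
  increments:
    - [0,0,0,0,0,0,0.5]
    - [0,0,0,0,0,0,0.5]
    - [0,0,0,0,0,0,0.5]
    - [0,0,0,0,0,0,0.5]
    - [0,0,0,0,0,0,0.5]

```text
time: 14.13
eef_pos: [0.4693, -0.0189, 0.1123]
tool_rot: [-0.328, 0.625, 0.33, 0.627]
contact_force: [-0.2, 0.6, -1.9]
opening: 0.173
```

```bash
python3 - <<'E'
from h import *
s=r.read_state();print(R.from_quat(s['tool_rot']).as_matrix().round(3))
r0=frame([0,0,-1],[-.8,.6,0])
plan([.468,-.0203,.20],r0,grip=.5)
E
```

```text
[[ 0.001 -0.824  0.566]
 [ 0.004  0.566  0.824]
 [-1.     0.001  0.004]]
t 14.13 p [ 0.4693 -0.0189  0.1123] dist 0.0877 rot 0.042 F [-0.2  0.6 -1.9] open 0.173 q [-0.03  0.36  0.    2.14 -0.01  0.64  2.52]
[[-1.75,0.01,-0.03,0.008,0.001,-0.0,0.5],[-1.75,0.01,-0.03,0.008,0.001,-0.0,0.5],[-1.75,0.01,-0.03,0.008,0.001,-0.0,0.5],[-1.75,0.0,-0.03,0.008,0.001,-0.0,0.5],[-1.75,0.0,-0.04,0.008,0.001,-0.0,0.5]]
```

```bash
cat >> h.py <<'E'
home1=home0+.001*ux
th=np.radians(25);xt=np.sin(th)*ux+[0,0,-np.cos(th)];Rp=frame(xt,[-.8,.6,0])
LB,zo=.1123,-.002
def tcp(x,y,z): # foot underside centre at scope x,y (mm), world z (mm) -> TCP
    return home1+x/1e3*ux+y/1e3*uy+[0,0,z/1e3]-LB*Rp[:,0]-zo*Rp[:,2]
def foot():
    s=r.read_state();M=R.from_quat(s['tool_rot']).as_matrix();p=s['eef_pos']+LB*M[:,0]+zo*M[:,2]-home1
    return (np.array([p@ux,p@uy,p[2]])*1e3).round(1)
E
python3 - <<'E'
from h import *
plan(tcp(-175,4,70),Rp,grip=.5)
E
```

```text
t 14.13 p [ 0.4693 -0.0189  0.1123] dist 0.14 rot 0.433 F [-0.2  0.6 -1.9] open 0.173 q [-0.03  0.36  0.    2.14 -0.01  0.64  2.52]
[[-1.19,-0.11,2.53,-0.001,-0.069,0.053,0.5],[-1.02,-0.05,2.61,-0.001,-0.069,0.053,0.5],[-0.84,-0.01,2.67,-0.001,-0.069,0.053,0.5],[-0.66,0.03,2.72,-0.001,-0.069,0.053,0.5],[-0.46,0.06,2.76,-0.001,-0.069,0.053,0.5]]
```

Emit:
arm_command:
  increments:
    - [-1.5,0,0,0,0,0,0.5]
    - [-2.5,0,0,0,0,0,0.5]
    - [-2,0,0.5,0,0,0,0.5]
    - [-1,0,1.5,0,-0.03,0.02,0.5]
    - [-0.5,0,2,0,-0.05,0.04,0.5]

```text
time: 14.55
eef_pos: [0.4877, 0.0141, 0.1888]
tool_rot: [-0.294, 0.611, 0.364, 0.638]
contact_force: [0.4, -0.1, -1.3]
opening: 0.168
```

```bash
python3 - <<'E'
from h import *
plan(tcp(-175,4,60),Rp,grip=.5,n=10); print(foot())
E
```

```text
t 14.55 p [0.4877 0.0141 0.1888] dist 0.0929 rot 0.331 F [ 0.4 -0.1 -1.3] open 0.168 q [-0.    0.28 -0.03  2.03 -0.13  0.85  2.59]
[[0.33,-0.11,0.86,-0.001,-0.027,0.019,0.5],[0.35,-0.12,0.85,-0.001,-0.027,0.019,0.5],[0.37,-0.12,0.84,-0.001,-0.027,0.019,0.5],[0.39,-0.13,0.83,-0.001,-0.027,0.019,0.5],[0.41,-0.14,0.82,-0.001,-0.027,0.019,0.5]]
[[0.43,-0.15,0.81,-0.001,-0.027,0.019,0.5],[0.44,-0.16,0.8,-0.001,-0.027,0.019,0.5],[0.46,-0.17,0.79,-0.001,-0.027,0.019,0.5],[0.48,-0.18,0.78,-0.001,-0.027,0.019,0.5],[0.5,-0.19,0.76,-0.001,-0.027,0.019,0.5]]
[-275.9   65.5   76.9]
```

Emit:
arm_command:
  increments:
    - [0.33,-0.11,0.86,0,-0.027,0.019,0.5]
    - [0.35,-0.12,0.85,0,-0.027,0.019,0.5]
    - [0.37,-0.12,0.84,0,-0.027,0.019,0.5]
    - [0.39,-0.13,0.83,0,-0.027,0.019,0.5]
    - [0.41,-0.14,0.82,0,-0.027,0.019,0.5]

```text
time: 14.97
eef_pos: [0.5206, 0.0512, 0.1792]
tool_rot: [-0.239, 0.575, 0.415, 0.663]
contact_force: [-0.8, 0.0, -0.5]
opening: 0.175
```

Emit:
arm_command:
  increments:
    - [0.43,-0.15,0.81,0,-0.027,0.019,0.5]
    - [0.44,-0.16,0.8,0,-0.027,0.019,0.5]
    - [0.46,-0.17,0.79,0,-0.027,0.019,0.5]
    - [0.48,-0.18,0.78,0,-0.027,0.019,0.5]
    - [0,0,0,0,0,0,0.5]

```text
time: 15.38
eef_pos: [0.5447, 0.0793, 0.1673]
tool_rot: [-0.192, 0.546, 0.454, 0.677]
contact_force: [0.7, 0.2, -0.2]
opening: 0.172
```

```bash
python3 - <<'E'
from h import *
import pickle
plan(tcp(-155,4,31),Rp,grip=.5,n=10); print(foot())
S=snap('scene');T=snap('top');pickle.dump((S,T),open('g3.pkl','wb'))
s=r.read_state();M=R.from_quat(s['tool_rot']).as_matrix()
fb=s['eef_pos']+LB*M[:,0]+zo*M[:,2];print('foot world',fb,'pred scene',proj(S,fb),'shaft80',proj(S,fb-.08*M[:,0]))
cv2.imwrite('pics/p10.png',cv2.resize(S['frame'][200:410,360:640],(800,600),interpolation=cv2.INTER_CUBIC))
E
```

```text
t 15.38 p [0.5447 0.0793 0.1673] dist 0.0408 rot 0.021 F [ 0.7  0.2 -0.2] open 0.172 q [ 0.16  0.44 -0.18  1.92 -0.46  0.85  2.86]
[[0.4,0.04,0.06,-0.0,-0.001,0.002,0.5],[0.4,0.04,0.06,-0.0,-0.001,0.002,0.5],[0.4,0.04,0.06,-0.0,-0.001,0.002,0.5],[0.4,0.04,0.06,-0.0,-0.001,0.002,0.5],[0.4,0.04,0.06,-0.0,-0.001,0.002,0.5]]
[[0.4,0.04,0.06,-0.0,-0.001,0.002,0.5],[0.4,0.04,0.06,-0.0,-0.001,0.002,0.5],[0.4,0.04,0.06,-0.0,-0.001,0.002,0.5],[0.4,0.04,0.06,-0.0,-0.001,0.002,0.5],[0.4,0.03,0.06,-0.0,-0.001,0.002,0.5]]
[-179.7    3.4   64. ]
foot world [0.5419114  0.12273426 0.06443202] pred scene (np.float64(400.9521899572709), np.float64(273.57367330958823)) shaft80 (np.float64(390.8224686391977), np.float64(235.41852499769735))
```

View pics/p10.png

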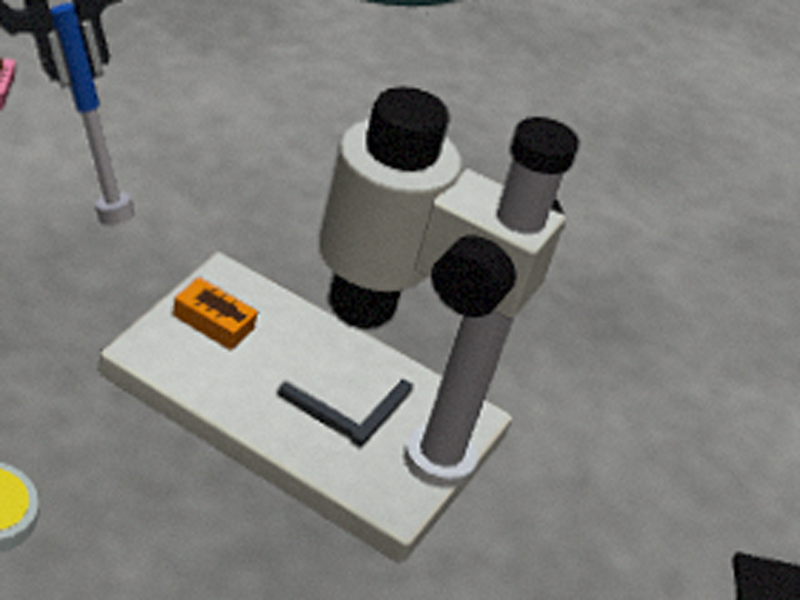

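p10 shows the pusher leaning correctly and the specimen flat. The foot is where predicted, within the scene camera's bias. Joint 7 is near its limit, so I'll spin the tool about the stick's axis.

```bash
sed -i 's/Rp=frame(xt,\[-.8,.6,0\])/Rp=frame(xt,[-.45,.89,0])/' h.py; python3 - <<'E'
from h import *
plan(tcp(-155,4,31),Rp,grip=.5,n=10); print(foot())
E
```

```text
t 15.48 p [0.5441 0.0789 0.1678] dist 0.0414 rot 0.469 F [-0.4 -0.1 -1. ] open 0.174 q [ 0.16  0.44 -0.18  1.92 -0.46  0.85  2.86]
[[0.41,0.03,0.06,0.047,-0.0,0.002,0.5],[0.41,0.03,0.06,0.047,-0.0,0.002,0.5],[0.41,0.03,0.06,0.047,-0.0,0.002,0.5],[0.41,0.03,0.06,0.047,-0.0,0.002,0.5],[0.41,0.04,0.05,0.047,-0.0,0.002,0.5]]
[[0.41,0.04,0.05,0.047,-0.0,0.002,0.5],[0.41,0.04,0.05,0.047,-0.0,0.002,0.5],[0.41,0.04,0.05,0.047,-0.0,0.002,0.5],[0.41,0.04,0.05,0.047,-0.0,0.002,0.5],[0.41,0.04,0.04,0.047,-0.0,0.002,0.5]]
[-180.3    4.1   64.4]
```

Emit:
arm_command:
  increments:
    - [0.41,0.03,0.06,0.047,0,0.002,0.5]
    - [0.41,0.03,0.06,0.047,0,0.002,0.5]
    - [0.41,0.03,0.06,0.047,0,0.002,0.5]
    - [0.41,0.03,0.06,0.047,0,0.002,0.5]
    - [0.41,0.04,0.05,0.047,0,0.002,0.5]

```text
time: 15.9
eef_pos: [0.5435, 0.0886, 0.1518]
tool_rot: [-0.108, 0.599, 0.385, 0.693]
contact_force: [-0.1, -0.4, -1.1]
opening: 0.166
```

Emit:
arm_command:
  increments:
    - [0.41,0.04,0.05,0.047,0,0.002,0.5]
    - [0.41,0.04,0.05,0.047,0,0.002,0.5]
    - [0.41,0.04,0.05,0.047,0,0.002,0.5]
    - [0.3,0.04,0.05,0.047,0,0.002,0.5]
    - [0,0,0,0,0,0,0.5]

```text
time: 16.32
eef_pos: [0.5419, 0.0972, 0.1397]
tool_rot: [-0.04, 0.635, 0.326, 0.699]
contact_force: [0.9, 0.0, -2.0]
opening: 0.176
```

```bash
python3 - <<'E'
from h import *
print(foot());plan(tcp(-135,4,31),Rp,grip=.5,n=5)
E
```

```text
[-161.1    7.1   36.7]
t 16.32 p [0.5419 0.0972 0.1397] dist 0.0252 rot 0.034 F [ 0.9  0.  -2. ] open 0.176 q [ 0.06  0.47 -0.09  1.95 -0.53  0.81  2.47]
[[0.32,0.31,0.24,0.006,-0.002,0.003,0.5],[0.32,0.31,0.23,0.006,-0.002,0.003,0.5],[0.32,0.31,0.23,0.006,-0.002,0.003,0.5],[0.32,0.31,0.23,0.006,-0.002,0.003,0.5],[0.32,0.31,0.23,0.006,-0.002,0.003,0.5]]
```

Emit:
arm_command:
  increments:
    - [0.32,0.31,0.24,0.006,-0.002,0.003,0.5]
    - [0.32,0.31,0.23,0.006,-0.002,0.003,0.5]
    - [0.32,0.31,0.23,0.006,-0.002,0.003,0.5]
    - [0.32,0.25,0.2,0,0,0,0.5]
    - [0,0,0,0,0,0,0.5]

```text
time: 16.73
eef_pos: [0.5434, 0.1179, 0.135]
tool_rot: [-0.031, 0.635, 0.324, 0.7]
contact_force: [0.1, 0.4, -2.0]
opening: 0.17
```

```bash
cat >>h.py <<'E'
def basis():
    M=R.from_quat(r.read_state()['tool_rot']).as_matrix()
    for n,v in(('ux',ux),('uy',uy),('z',np.array([0,0,1.]))): print(n,(M.T@v).round(3).tolist(),end=' ')
    print('roterr',(R.from_matrix(M).inv()*R.from_matrix(Rp)).as_rotvec().round(3).tolist(),'foot',foot())
    s=r.read_state();print('t',s['time'],'F',np.round(s['contact_force'],1),'q7',s['q'].round(2)[6])
def amber(n='top'):
    g=snap(n);f=cv2.cvtColor(g['frame'],cv2.COLOR_BGR2HSV);m=cv2.inRange(f,(8,120,60),(22,255,255))
    if n=='top': m[:,:80]=0;m[:,250:]=0;m[:200]=0;m[310:]=0
    if n=='scene': m[:,:400]=0;m[:270]=0;m[400:]=0;m[:,560:]=0
    m=cv2.morphologyEx(m,cv2.MORPH_CLOSE,np.ones((9,9)))
    cs=cv2.findContours(m,0,1)[0]
    if not cs: print(n,'none');return g
    c=max(cs,key=cv2.contourArea);rc=cv2.minAreaRect(c);q=[onz(g,*b,.04)-home1 for b in cv2.boxPoints(rc)]
    print(n,cv2.contourArea(c),'corners',[[round(float(p@ux)*1e3,1),round(float(p@uy)*1e3,1)] for p in q]);return g
E
python3 - <<'E'
from h import *
basis();amber('top');amber('wrist')
E
```

```text
ux [0.415, 0.811, 0.412] uy [-0.003, 0.454, -0.891] z [-0.91, 0.368, 0.191] roterr [0.015, -0.001, 0.009] foot [-139.5    4.2   32.4]
t 16.7333 F [ 0.1  0.4 -2. ] q7 2.44
top 296.5 corners [[-76.3, -8.7], [-120.8, -7.7], [-120.7, 17.3], [-76.2, 16.4]]
wrist 1765.5 corners [[-127.7, -7.6], [-130.2, 19.8], [-74.3, 17.8], [-69.5, -13.1]]
```

Emit:
arm_command:
  increments:
    - [0.14,-0.05,-0.03,0,0,0,0.5]
    - [0.13,-0.05,-0.03,0,0,0,0.5]
    - [0.17,0.32,0.16,0,0,0,0.5]
    - [0.17,0.32,0.16,0,0,0,0.5]
    - [0.17,0.32,0.16,0.005,0,0.003,0.5]

```text
time: 17.25
eef_pos: [0.5434, 0.1275, 0.1315]
tool_rot: [-0.028, 0.636, 0.322, 0.701]
contact_force: [-0.3, -0.2, -1.8]
opening: 0.173
```

Emit:
arm_command:
  increments:
    - [0.25,0.48,0.25,0,0,0,0.5]
    - [0.25,0.48,0.25,0,0,0,0.5]
    - [0.25,0.48,0.25,0,0,0,0.5]
    - [0.25,0.48,0.25,0,0,0,0.5]
    - [0.25,0.48,0.25,0,0,0,0.5]

```text
time: 17.67
eef_pos: [0.5424, 0.1604, 0.1314]
tool_rot: [-0.028, 0.636, 0.322, 0.701]
contact_force: [-0.2, 0.4, -2.4]
opening: 0.174
```

```bash
python3 - <<'E'
from h import *
basis();amber('top');amber('scene')
E
```

```text
ux [0.416, 0.815, 0.404] uy [-0.004, 0.446, -0.895] z [-0.909, 0.371, 0.189] roterr [0.006, 0.0, 0.009] foot [-96.8   3.   28.9]
t 17.6667 F [-0.2  0.4 -2.4] q7 2.37
top 269.5 corners [[-40.6, -6.7], [-87.6, -9.1], [-89.3, 16.8], [-42.4, 19.2]]
scene 399.5 corners [[-75.9, -28.8], [-86.9, 11.9], [-34.6, 14.3], [-25.4, -25.4]]
```

Emit:
arm_command:
  increments:
    - [0,0.1,-0.2,0.003,0,0.003,0.5]
    - [0,0.08,-0.16,0.003,0,0.003,0.5]
    - [0.21,0.41,0.2,0,0,0.003,0.5]
    - [0.21,0.41,0.2,0,0,0,0.5]
    - [0.21,0.41,0.2,0,0,0,0.5]

```text
time: 18.18
eef_pos: [0.5372, 0.1752, 0.1314]
tool_rot: [-0.022, 0.638, 0.322, 0.699]
contact_force: [-0.5, -0.4, -2.3]
opening: 0.167
```

Emit:
arm_command:
  increments:
    - [0.21,0.41,0.2,0,0,0,0.5]
    - [0.21,0.41,0.2,0,0,0,0.5]
    - [0.21,0.41,0.2,0,0,0,0.5]
    - [0.1,0.2,0.1,0,0,0,0.5]
    - [0,0,0,0,0,0,0.5]

```text
time: 18.6
eef_pos: [0.5357, 0.1967, 0.1316]
tool_rot: [-0.022, 0.638, 0.324, 0.699]
contact_force: [-0.0, -0.4, -1.8]
opening: 0.174
```

```bash
python3 - <<'E'
from h import *
basis();amber('top');amber('scene')
E
```

```text
ux [0.424, 0.812, 0.4] uy [0.001, 0.441, -0.898] z [-0.906, 0.381, 0.186] roterr [0.001, -0.001, -0.002] foot [-59.2   8.6  29.6]
t 18.6 F [-0.  -0.4 -1.8] q7 2.32
top 282.0 corners [[-4.0, -12.1], [-51.0, -11.1], [-50.9, 15.9], [-4.1, 14.9]]
scene 398.5 corners [[-44.2, -27.1], [-51.0, 13.0], [3.6, 8.2], [8.7, -30.6]]
```

Emit:
arm_command:
  increments:
    - [-0.1,-0.2,-0.1,0,0,0,0.5]
    - [0,-0.17,0.36,0,0,0,0.5]
    - [0,-0.15,0.3,0,0,0,0.5]
    - [0.13,0.24,0.12,0,0,0,0.5]
    - [0.17,0.32,0.16,0,0,0,0.5]

```text
time: 19.12
eef_pos: [0.5447, 0.1987, 0.1314]
tool_rot: [-0.022, 0.638, 0.322, 0.7]
contact_force: [0.9, -0.0, -1.1]
opening: 0.172
```

Emit:
arm_command:
  increments:
    - [0.17,0.32,0.16,0,0,0,0.5]
    - [0.17,0.32,0.16,0,0,0,0.5]
    - [0.1,0.2,0.1,0,0,0,0.5]
    - [0.04,0.08,0.04,0,0,0,0.5]
    - [0,0,0,0,0,0,0.5]

```text
time: 19.53
eef_pos: [0.5438, 0.2129, 0.1313]
tool_rot: [-0.022, 0.638, 0.322, 0.699]
contact_force: [0.7, -0.1, -1.5]
opening: 0.168
```

```bash
python3 - <<'E'
from h import *
basis();amber('top');amber('scene')
E
```

```text
ux [0.423, 0.814, 0.397] uy [0.0, 0.439, -0.899] z [-0.906, 0.381, 0.186] roterr [-0.002, 0.0, -0.001] foot [-43.6  -0.5  29.2]
t 19.5333 F [ 0.7 -0.1 -1.5] q7 2.29
top 145.0 corners [[8.2, -5.5], [-33.1, -8.8], [-35.5, 15.9], [5.7, 19.2]]
scene 424.0 corners [[-27.1, -26.9], [-35.3, 14.2], [17.4, 13.5], [23.9, -26.5]]
```

Emit:
arm_command:
  increments:
    - [0.08,0.17,0.08,0,0,0,0.5]
    - [0.08,0.16,0.08,0,0,0,0.5]
    - [0.08,0.16,0.08,0,0,0,0.5]
    - [0.05,0.1,0.05,0,0,0,0.5]
    - [0.04,0.08,0.04,0,0,0,0.5]

```text
time: 20.05
eef_pos: [0.5437, 0.2205, 0.1314]
tool_rot: [-0.022, 0.638, 0.322, 0.699]
contact_force: [1.0, -0.6, -1.7]
opening: 0.165
```

```bash
python3 - <<'E'
from h import *
basis();S=amber('scene')
E
```

```text
ux [0.423, 0.815, 0.396] uy [-0.001, 0.437, -0.899] z [-0.906, 0.38, 0.185] roterr [-0.003, 0.001, -0.0] foot [-36.   -0.8  29.3]
t 20.05 F [ 1.  -0.6 -1.7] q7 2.27
scene 439.0 corners [[-18.6, -28.8], [-28.7, 12.2], [23.1, 16.5], [31.4, -23.8]]
```

Emit:
arm_command:
  increments:
    - [0.05,0.1,0.05,0,0,0,0.5]
    - [0.05,0.1,0.05,0,0,0,0.5]
    - [0.04,0.08,0.04,0,0,0,0.5]
    - [0,0,0,0,0,0,0.5]
    - [0,0,0,0,0,0,0.5]

```text
time: 20.52
eef_pos: [0.544, 0.2218, 0.1313]
tool_rot: [-0.022, 0.638, 0.32, 0.7]
contact_force: [0.1, -1.5, -0.3]
opening: 0.17
```

```bash
python3 - <<'E'
from h import *
basis();S=amber('scene')
E
```

```text
ux [0.42, 0.817, 0.395] uy [-0.002, 0.436, -0.9] z [-0.907, 0.378, 0.185] roterr [-0.004, 0.0, 0.003] foot [-35.   -1.4  29. ]
t 20.5167 F [ 0.1 -1.5 -0.3] q7 2.27
scene 437.5 corners [[-18.6, -28.8], [-28.7, 12.2], [23.8, 16.5], [32.1, -23.7]]
```

The specimen is on the back stop: the foot is at x = -35.0 as predicted, with -1.5 N reaction. Next is the side push, after backing away and spinning the jaws in line with the stage axis for head clearance.

```bash
sed -i 's/Rp=frame(xt,\[-.45,.89,0\])/Rp=frame(xt,ux)/' h.py; python3 - <<'E'
from h import *
basis();plan(tcp(-65,2,36),Rp,grip=.5,n=5)
E
```

```text
ux [0.42, 0.817, 0.395] uy [-0.002, 0.436, -0.9] z [-0.907, 0.378, 0.185] roterr [0.452, 0.001, 0.003] foot [-35.   -1.4  29. ]
t 20.5667 F [ 0.1 -1.8 -1.6] q7 2.27
t 20.57 p [0.544  0.2219 0.1313] dist 0.0319 rot 0.452 F [ 0.1 -1.8 -1.6] open 0.176 q [-0.12  0.51 -0.13  1.92 -0.57  0.71  2.27]
[[-0.38,-0.43,-0.28,0.09,0.0,0.001,0.5],[-0.38,-0.45,-0.24,0.09,0.0,0.001,0.5],[-0.38,-0.47,-0.19,0.09,0.0,0.001,0.5],[-0.38,-0.49,-0.15,0.09,0.0,0.001,0.5],[-0.38,-0.5,-0.11,0.09,0.0,0.001,0.5]]
```

Emit:
arm_command:
  increments:
    - [-0.38,-0.43,-0.28,0,0,0,0.5]
    - [-0.38,-0.45,-0.24,0.09,0,0,0.5]
    - [-0.38,-0.47,-0.19,0.09,0,0,0.5]
    - [-0.38,-0.49,-0.15,0.09,0,0,0.5]
    - [-0.38,-0.5,-0.11,0.09,0,0,0.5]

```text
time: 20.98
eef_pos: [0.5429, 0.1928, 0.1385]
tool_rot: [0.109, 0.687, 0.199, 0.691]
contact_force: [0.5, -0.1, -0.5]
opening: 0.175
```

```bash
python3 - <<'E'
from h import *
basis();plan(tcp(-60,44,34),Rp,grip=.5,n=5)
S=amber('scene');T=amber('top')
E
```

```text
ux [0.425, 0.902, 0.073] uy [0.001, 0.081, -0.997] z [-0.905, 0.424, 0.033] roterr [0.081, -0.001, -0.003] foot [-62.8   1.7  36.8]
t 20.9833 F [ 0.5 -0.1 -0.5] q7 1.99
t 20.98 p [0.5429 0.1928 0.1385] dist 0.0427 rot 0.081 F [ 0.5 -0.1 -0.5] open 0.175 q [-0.14  0.48 -0.04  1.94 -0.62  0.76  1.99]
[[0.07,0.1,-0.84,0.016,-0.0,-0.001,0.5],[0.07,0.08,-0.85,0.016,-0.0,-0.001,0.5],[0.07,0.07,-0.85,0.016,-0.0,-0.001,0.5],[0.07,0.06,-0.85,0.016,-0.0,-0.001,0.5],[0.07,0.04,-0.85,0.016,-0.0,-0.001,0.5]]
scene 431.0 corners [[-17.1, -28.7], [-27.1, 12.4], [23.8, 16.5], [32.1, -23.7]]
top 175.0 corners [[7.7, -6.5], [-27.5, -5.8], [-27.5, 21.2], [7.7, 20.5]]
```

Emit:
arm_command:
  increments:
    - [0.07,0.1,-0.95,0.016,0,0,0.5]
    - [0.07,0.08,-0.95,0.016,0,0,0.5]
    - [0.07,0.07,-0.95,0.016,0,0,0.5]
    - [0.07,0.06,-0.95,0.016,0,0,0.5]
    - [0.07,0.04,-0.6,0.016,0,0,0.5]

```text
time: 21.5
eef_pos: [0.4945, 0.194, 0.1354]
tool_rot: [0.135, 0.694, 0.174, 0.686]
contact_force: [-0.9, -0.2, -1.2]
opening: 0.173
```

Emit:
arm_command:
  increments:
    - [0.35,0.7,0,0,0,0,0.5]
    - [0.4,0.85,0,0,0,0,0.5]
    - [0.4,0.85,0,0,0,0,0.5]
    - [0.4,0.85,0,0,0,0,0.5]
    - [0.3,0.6,0,0,0,0,0.5]

```text
time: 21.92
eef_pos: [0.4901, 0.2407, 0.1354]
tool_rot: [0.135, 0.694, 0.174, 0.686]
contact_force: [0.4, 0.2, -1.0]
opening: 0.173
```

```bash
python3 - <<'E'
from h import *
basis();plan(tcp(-12,36,30),Rp,grip=.5,n=5)
E
```

```text
ux [0.426, 0.905, 0.005] uy [0.001, 0.005, -1.0] z [-0.905, 0.426, 0.001] roterr [0.005, -0.001, -0.004] foot [-12.   52.1  33.8]
t 21.9167 F [ 0.4  0.2 -1. ] q7 1.86
t 21.92 p [0.4901 0.2407 0.1354] dist 0.0164 rot 0.007 F [ 0.4  0.2 -1. ] open 0.173 q [-0.23  0.43 -0.07  2.04 -0.67  0.67  1.86]
[[0.07,-0.03,0.32,0.001,-0.0,-0.001,0.5],[0.07,-0.02,0.32,0.001,-0.0,-0.001,0.5],[0.07,-0.02,0.32,0.001,-0.0,-0.001,0.5],[0.07,-0.02,0.32,0.001,-0.0,-0.001,0.5],[0.07,-0.02,0.32,0.001,-0.0,-0.001,0.5]]
```

Emit:
arm_command:
  increments:
    - [0.08,-0.03,0.35,0,0,0,0.5]
    - [0.08,-0.03,0.4,0,0,0,0.5]
    - [0.08,-0.03,0.4,0,0,0,0.5]
    - [0.08,-0.03,0.35,0,0,0,0.5]
    - [0.05,-0.02,0.25,0,0,0,0.5]

```text
time: 22.33
eef_pos: [0.5092, 0.2455, 0.1311]
tool_rot: [0.134, 0.694, 0.175, 0.686]
contact_force: [0.3, 0.0, -1.7]
opening: 0.173
```

Emit:
arm_command:
  increments:
    - [0,0,0.2,0,0,0,0.5]
    - [0,0,0.2,0,0,0,0.5]
    - [0,0,0.15,0,0,0,0.5]
    - [0,0,0.1,0,0,0,0.5]
    - [0,0,0,0,0,0,0.5]

```text
time: 22.75
eef_pos: [0.5149, 0.2448, 0.13]
tool_rot: [0.134, 0.696, 0.175, 0.684]
contact_force: [-0.1, 0.5, -1.4]
opening: 0.17
```

```bash
python3 - <<'E'
from h import *
basis();amber('scene');amber('top')
E
```

```text
ux [0.427, 0.904, 0.01] uy [0.008, 0.007, -1.0] z [-0.904, 0.427, -0.004] roterr [0.007, -0.008, -0.005] foot [-9.1 27.9 28.5]
t 22.75 F [-0.1  0.5 -1.4] q7 1.86
scene 404.5 corners [[-19.7, -26.4], [-27.3, 14.0], [23.9, 12.7], [29.9, -26.6]]
top 57.0 corners [[-1.3, -11.5], [-25.2, -14.4], [-27.3, 0.3], [-3.5, 3.1]]
```

Now 2-3 mm more until the reaction shows.

Emit:
arm_command:
  increments:
    - [0,0,0.1,0,0,0,0.5]
    - [0,0,0.1,0,0,0,0.5]
    - [0,0,0.1,0,0,0,0.5]
    - [0,0,0.05,0,0,0,0.5]
    - [0,0,0,0,0,0,0.5]

```text
time: 23.27
eef_pos: [0.5161, 0.2451, 0.1297]
tool_rot: [0.134, 0.697, 0.176, 0.682]
contact_force: [-2.6, -0.5, 0.2]
opening: 0.169
```

```bash
python3 - <<'E'
from h import *
basis();amber('scene')
E
```

```text
ux [0.427, 0.904, 0.013] uy [0.013, 0.008, -1.0] z [-0.904, 0.427, -0.008] roterr [0.008, -0.013, -0.005] foot [-8.8 27.2 28.2]
t 23.2667 F [-2.6 -0.5  0.2] q7 1.86
scene 401.0 corners [[-19.7, -26.4], [-27.1, 13.1], [25.0, 11.8], [30.8, -26.6]]
```

Emit:
arm_command:
  increments:
    - [0,0,0.12,0,0,0,0.5]
    - [0,0,0.1,0,0,0,0.5]
    - [0,0,0,0,0,0,0.5]
    - [-0.05,0,-0.4,0,0,0,0.5]
    - [-0.1,0,-0.8,0,0,0,0.5]

```text
time: 23.73
eef_pos: [0.5081, 0.2437, 0.1311]
tool_rot: [0.134, 0.696, 0.175, 0.683]
contact_force: [-0.0, -0.2, -1.9]
opening: 0.173
```

Emit:
arm_command:
  increments:
    - [-0.1,0,-0.8,0,0.004,0,0.5]
    - [-0.35,-0.8,-0.4,0,-0.008,0,0.5]
    - [-0.4,-0.9,0,0,-0.008,0,0.5]
    - [-0.4,-0.9,0,0,0,0,0.5]
    - [-0.4,-0.9,0,0,0,0,0.5]

```text
time: 24.15
eef_pos: [0.498, 0.2022, 0.1327]
tool_rot: [0.134, 0.689, 0.175, 0.69]
contact_force: [-0.7, 0.1, -1.6]
opening: 0.166
```

```bash
python3 - <<'E'
from h import *
basis();S=amber('scene');W=amber('wrist');save(W,'w11.png')
cv2.imwrite('pics/p11.png',np.hstack([cv2.resize(S['frame'][280:400,420:550],(400,369),interpolation=cv2.INTER_CUBIC),cv2.resize(W['frame'],(400,369))]))
plan(tcp(-52,0,29),Rp,n=10,grip=.5)
E
```

```text
ux [0.426, 0.904, 0.005] uy [-0.01, 0.011, -1.0] z [-0.904, 0.426, 0.014] roterr [0.011, 0.01, -0.004] foot [-50.9  44.8  31.1]
t 24.15 F [-0.7  0.1 -1.6] q7 1.95
scene 397.5 corners [[-18.1, -30.9], [-27.6, 7.8], [23.2, 12.1], [31.1, -25.9]]
wrist 1397.5 corners [[-34.4, 19.2], [20.0, 18.5], [28.9, -13.8], [-28.5, -10.4]]
t 24.25 p [0.4988 0.2005 0.1324] dist 0.0452 rot 0.014 F [ 0.  -0.3 -1.6] open 0.171 q [-0.16  0.43 -0.06  2.05 -0.67  0.69  1.94]
[[0.02,-0.0,0.45,0.001,0.001,-0.0,0.5],[0.02,-0.0,0.45,0.001,0.001,-0.0,0.5],[0.02,-0.0,0.45,0.001,0.001,-0.0,0.5],[0.02,0.0,0.45,0.001,0.001,-0.0,0.5],[0.02,0.0,0.45,0.001,0.001,-0.0,0.5]]
[[0.02,0.0,0.45,0.001,0.001,-0.0,0.5],[0.02,0.0,0.45,0.001,0.001,-0.0,0.5],[0.02,0.0,0.45,0.001,0.001,-0.0,0.5],[0.02,0.0,0.45,0.001,0.001,-0.0,0.5],[0.02,0.0,0.45,0.001,0.001,-0.0,0.5]]
```

View pics/p11.png

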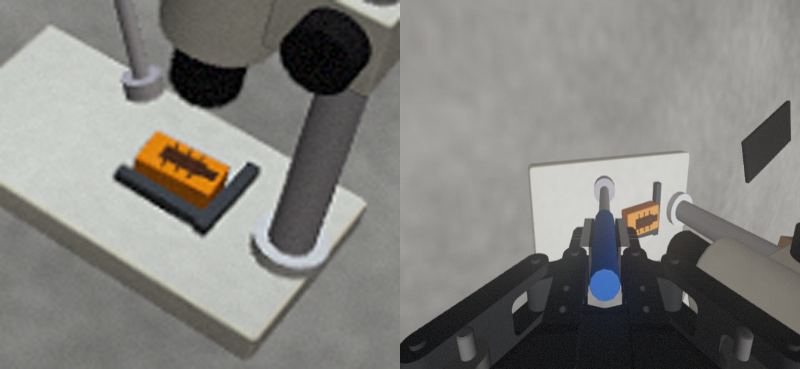

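p11 shows the specimen in the corner of the stops with the pusher clear. The yaw needs a closer check, so I'll overlay the expected home outline, plus the stop edges for bias, on a zoom.

```bash
python3 - <<'E'
from h import *
S=snap('scene');x0,y0,s=440,310,8
im=cv2.resize(S['frame'][y0:y0+75,x0:x0+100],None,fx=s,fy=s,interpolation=cv2.INTER_CUBIC)
P=lambda x,y,z:tuple(int(round(v)) for v in ((np.array(proj(S,home1+x/1e3*ux+y/1e3*uy+[0,0,z/1e3]))+.5-[x0,y0])*s))
def poly(pts,c): cv2.polylines(im,[np.array([P(*p) for p in pts])],True,c,1)
poly([(-24,-14,40),(24,-14,40),(24,14,40),(-24,14,40)],(255,0,255))
poly([(24,-24,30),(24,38,30),(-0+24,38,30)],(0,255,0))
poly([(-30,-14,30),(32,-14,30)],(0,255,0))
cv2.imwrite('pics/p12.png',im)
E
```

```text
(no output)
```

View pics/p12.png

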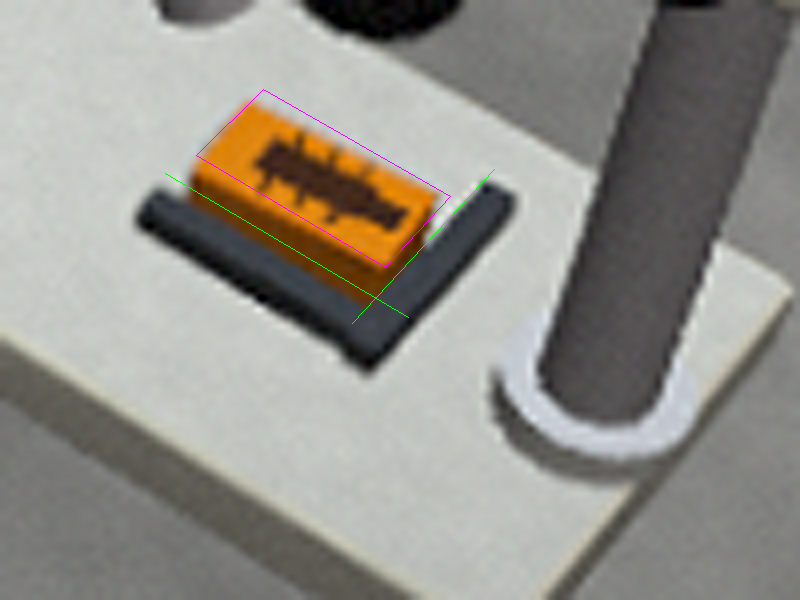

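The specimen is yawed about +4°: the rear end is on the side stop and the front is ~3 mm off it. I'll square it by pushing the rear face off-centre at y=+8, then side-push nearer its middle.

Emit:
arm_command:
  increments:
    - [0.03,0,0.85,0,0.003,0,0.5]
    - [0.03,0,0.9,0,0.003,0,0.5]
    - [0.03,0,0.9,0,0.003,0,0.5]
    - [0.03,0,0.8,0,0,0,0.5]
    - [0.1,0.05,0.3,0,0,0,0.5]

```text
time: 24.72
eef_pos: [0.5406, 0.207, 0.1313]
tool_rot: [0.134, 0.692, 0.175, 0.687]
contact_force: [0.9, 0.3, -0.8]
opening: 0.174
```

```bash
python3 - <<'E'
from h import *
basis();plan(tcp(-38,8,29),Rp,n=5,grip=.5)
E
```

```text
ux [0.427, 0.904, 0.008] uy [-0.002, 0.01, -1.0] z [-0.904, 0.427, 0.006] roterr [0.01, 0.002, -0.005] foot [-48.1   2.9  29.7]
t 24.7167 F [ 0.9  0.3 -0.8] q7 1.92
t 24.72 p [0.5406 0.207  0.1313] dist 0.0117 rot 0.011 F [ 0.9  0.3 -0.8] open 0.174 q [-0.17  0.49 -0.04  1.94 -0.64  0.74  1.92]
[[0.1,0.19,-0.1,0.002,0.0,-0.001,0.5],[0.1,0.19,-0.1,0.002,0.0,-0.001,0.5],[0.1,0.19,-0.1,0.002,0.0,-0.001,0.5],[0.1,0.19,-0.1,0.002,0.0,-0.001,0.5],[0.1,0.19,-0.1,0.002,0.0,-0.001,0.5]]
```

Emit:
arm_command:
  increments:
    - [0.03,0.05,-0.3,0,0,0,0.5]
    - [0.05,0.1,-0.2,0,0,0,0.5]
    - [0.12,0.25,0,0,0,0,0.5]
    - [0.12,0.25,0,0,0,0,0.5]
    - [0.12,0.22,0,0,0,0,0.5]

```text
time: 25.13
eef_pos: [0.5345, 0.2182, 0.13]
tool_rot: [0.134, 0.693, 0.176, 0.686]
contact_force: [1.1, -0.2, -1.3]
opening: 0.17
```

Emit:
arm_command:
  increments:
    - [0.06,0.12,0,0,0,0,0.5]
    - [0.06,0.12,0,0,0,0,0.5]
    - [0.05,0.1,0,0,0,0,0.5]
    - [0.05,0.1,0,0,0,0,0.5]
    - [0,0,0,0,0,0,0.5]

```text
time: 25.55
eef_pos: [0.5338, 0.2204, 0.1296]
tool_rot: [0.133, 0.693, 0.174, 0.687]
contact_force: [-0.7, -2.4, -1.6]
opening: 0.171
```

```bash
python3 - <<'E'
from h import *
basis()
E
```

```text
ux [0.423, 0.906, 0.009] uy [-0.0, 0.01, -1.0] z [-0.906, 0.423, 0.004] roterr [0.01, 0.0, -0.001] foot [-34.8   9.2  27.8]
t 25.55 F [-0.7 -2.4 -1.6] q7 1.89
```

Firm contact on the back stop (-2.4 N, foot at -34.8). I'll back off, lean to 35°, and push the side at mid-length.

```bash
sed -i 's/th=np.radians(25)/th=np.radians(35)/' h.py; python3 - <<'E'
from h import *
p=tcp(-55,47,36);s=r.read_state()
M=R.from_quat(s['tool_rot'])
# after a 2cm retreat along -ux
plan(p,Rp,n=10,grip=.5)
E
```

```text
t 25.55 p [0.5338 0.2204 0.1296] dist 0.0529 rot 0.174 F [-0.7 -2.4 -1.6] open 0.171 q [-0.19  0.49 -0.05  1.95 -0.64  0.72  1.89]
[[-0.14,-0.34,-0.38,0.001,-0.0,0.017,0.5],[-0.15,-0.34,-0.38,0.001,-0.0,0.017,0.5],[-0.15,-0.33,-0.38,0.001,-0.0,0.017,0.5],[-0.16,-0.33,-0.38,0.001,-0.0,0.017,0.5],[-0.17,-0.33,-0.38,0.001,-0.0,0.017,0.5]]
[[-0.17,-0.33,-0.38,0.001,-0.0,0.017,0.5],[-0.18,-0.32,-0.38,0.001,-0.0,0.017,0.5],[-0.18,-0.32,-0.38,0.001,-0.0,0.017,0.5],[-0.19,-0.32,-0.38,0.001,-0.0,0.017,0.5],[-0.19,-0.32,-0.38,0.001,-0.0,0.017,0.5]]
```

Emit:
arm_command:
  increments:
    - [-0.4,-0.8,0,0,0,0,0.5]
    - [-0.4,-0.9,0,0,0,0,0.5]
    - [-0.2,-0.8,-0.3,0,0,0.01,0.5]
    - [-0.1,-0.4,-0.8,0,0,0.025,0.5]
    - [-0.1,-0.2,-0.8,0,0,0.025,0.5]

```text
time: 25.97
eef_pos: [0.5181, 0.1875, 0.1285]
tool_rot: [0.154, 0.687, 0.198, 0.682]
contact_force: [-0.8, -0.8, -1.4]
opening: 0.167
```

Emit:
arm_command:
  increments:
    - [-0.1,-0.2,-0.8,0,0,0.025,0.5]
    - [-0.1,-0.1,-0.8,0,0,0.025,0.5]
    - [-0.1,0,-0.7,0,0,0.025,0.5]
    - [-0.1,0,-0.3,0,0,0.025,0.5]
    - [0,0,0,0,0,0.01,0.5]

```text
time: 26.38
eef_pos: [0.4918, 0.1772, 0.1306]
tool_rot: [0.196, 0.676, 0.236, 0.67]
contact_force: [0.1, -0.0, -1.6]
opening: 0.168
```

```bash
python3 - <<'E'
from h import *
basis();plan(tcp(3,46,34),Rp,n=10,grip=.5);amber('scene');amber('top')
E
```

```text
ux [0.582, 0.813, 0.006] uy [-0.005, 0.011, -1.0] z [-0.813, 0.582, 0.01] roterr [0.011, 0.005, -0.01] foot [-58.   52.8  39.3]
t 26.3833 F [ 0.1 -0.  -1.6] q7 2.23
t 26.38 p [0.4918 0.1772 0.1306] dist 0.0625 rot 0.016 F [ 0.1 -0.  -1.6] open 0.168 q [ 0.05  0.48 -0.15  2.07 -0.85  0.77  2.23]
[[0.4,0.48,0.08,0.001,0.001,-0.001,0.5],[0.4,0.48,0.08,0.001,0.001,-0.001,0.5],[0.4,0.48,0.08,0.001,0.001,-0.001,0.5],[0.4,0.48,0.08,0.001,0.001,-0.001,0.5],[0.4,0.48,0.08,0.001,0.001,-0.001,0.5]]
[[0.4,0.48,0.08,0.001,0.001,-0.001,0.5],[0.4,0.48,0.07,0.001,0.001,-0.001,0.5],[0.39,0.48,0.07,0.001,0.001,-0.001,0.5],[0.39,0.48,0.07,0.001,0.001,-0.001,0.5],[0.39,0.48,0.07,0.001,0.001,-0.001,0.5]]
scene 403.0 corners [[-18.3, -28.8], [-26.9, 10.3], [24.4, 12.0], [31.3, -26.3]]
top 179.0 corners [[3.8, -12.3], [-27.5, -11.6], [-27.5, 15.4], [3.8, 14.8]]
```

Emit:
arm_command:
  increments:
    - [0.6,0.75,0,0,0,0,0.5]
    - [0.65,0.85,0.05,0,0,0,0.5]
    - [0.65,0.85,0.05,0,0,0,0.5]
    - [0.65,0.85,0.1,0,0,0,0.5]
    - [0.65,0.6,0.1,0,0,0,0.5]

```text
time: 26.9
eef_pos: [0.4947, 0.2328, 0.1279]
tool_rot: [0.195, 0.674, 0.235, 0.672]
contact_force: [0.5, -0.3, -1.8]
opening: 0.172
```

Emit:
arm_command:
  increments:
    - [0.5,0.5,0.2,0,0,0,0.5]
    - [0.2,-0.1,0.4,0,0,0,0.5]
    - [0,0,0.4,0,0,0,0.5]
    - [0,0,0.2,0,0,0,0.5]
    - [0,0,0,0,0,0,0.5]

```text
time: 27.32
eef_pos: [0.5059, 0.2471, 0.1241]
tool_rot: [0.193, 0.675, 0.238, 0.671]
contact_force: [-0.5, -0.4, -0.8]
opening: 0.17
```

```bash
python3 - <<'E'
from h import *
basis();plan(tcp(3,26,32),Rp,n=10,grip=.5)
E
```

```text
ux [0.581, 0.814, 0.013] uy [-0.004, 0.018, -1.0] z [-0.814, 0.581, 0.013] roterr [0.018, 0.004, -0.01] foot [10.9 35.4 32.7]
t 27.3167 F [-0.5 -0.4 -0.8] q7 2.15
t 27.32 p [0.5059 0.2471 0.1241] dist 0.0121 rot 0.021 F [-0.5 -0.4 -0.8] open 0.17 q [-0.05  0.52 -0.19  2.03 -0.88  0.7   2.15]
[[-0.04,-0.06,0.1,0.002,0.0,-0.001,0.5],[-0.04,-0.06,0.1,0.002,0.0,-0.001,0.5],[-0.04,-0.06,0.1,0.002,0.0,-0.001,0.5],[-0.04,-0.06,0.1,0.002,0.0,-0.001,0.5],[-0.04,-0.06,0.1,0.002,0.0,-0.001,0.5]]
[[-0.04,-0.06,0.1,0.002,0.0,-0.001,0.5],[-0.04,-0.06,0.1,0.002,0.0,-0.001,0.5],[-0.04,-0.06,0.1,0.002,0.0,-0.001,0.5],[-0.04,-0.06,0.1,0.002,0.0,-0.001,0.5],[-0.04,-0.06,0.1,0.002,0.0,-0.001,0.5]]
```

Emit:
arm_command:
  increments:
    - [-0.2,-0.3,0,0,0,0,0.5]
    - [-0.2,-0.25,0.1,0,0,0,0.5]
    - [0,0,0.25,0,0,0,0.5]
    - [0,0,0.2,0,0,0,0.5]
    - [0,0,0.15,0,0,0,0.5]

```text
time: 27.73
eef_pos: [0.5145, 0.2373, 0.1239]
tool_rot: [0.194, 0.675, 0.237, 0.671]
contact_force: [-0.8, -0.0, -2.0]
opening: 0.168
```

Emit:
arm_command:
  increments:
    - [0,0,0.15,0,0,0,0.5]
    - [0,0,0.12,0,0,0,0.5]
    - [0,0,0.1,0,0,0,0.5]
    - [0,0,0.1,0,0,0,0.5]
    - [0,0,0,0,0,0,0.5]

```text
time: 28.15
eef_pos: [0.5161, 0.2377, 0.1232]
tool_rot: [0.194, 0.678, 0.238, 0.668]
contact_force: [-1.5, -0.1, -0.2]
opening: 0.169
```

```bash
python3 - <<'E'
from h import *
basis();amber('scene')
E
```

```text
ux [0.581, 0.814, 0.014] uy [0.003, 0.015, -1.0] z [-0.814, 0.581, 0.006] roterr [0.015, -0.003, -0.009] foot [ 1.1 26.3 31.8]
t 28.15 F [-1.5 -0.1 -0.2] q7 2.14
scene 383.5 corners [[-20.6, -26.4], [-27.5, 10.2], [25.4, 8.9], [30.8, -26.6]]
```

Emit:
arm_command:
  increments:
    - [0,0,0.1,0,0,0,0.5]
    - [0,0,0.08,0,0,0,0.5]
    - [0,0,-0.1,0,0,0,0.5]
    - [0,0,-0.6,0,0,0,0.5]
    - [0,0,-0.8,0,0,0,0.5]

```text
time: 28.62
eef_pos: [0.5047, 0.2369, 0.1233]
tool_rot: [0.194, 0.676, 0.237, 0.67]
contact_force: [-0.0, 0.1, -0.4]
opening: 0.169
```

```bash
cat > chk.py <<'E'
from h import *
basis();S=snap('scene')
f=cv2.cvtColor(S['frame'],cv2.COLOR_BGR2HSV).astype(float);sat=f[...,1]
# +y long edge: for columns 474..490 scan down for saturation crossing; rear end: rows; convert at z=.04 with bias -1.5px row
def cross(v,t=120):
    i=int(np.argmax(v>t));return i-1+(t-v[i-1])/(v[i]-v[i-1])
E=[]
for c in range(474,493):
    r0=cross(sat[305:345,c])+305;p=onz(S,c,r0-1.5,.04)-home1;E.append([p@ux*1e3,p@uy*1e3])
E=np.array(E);k=np.polyfit(E[:,0],E[:,1],1);print('+y edge: yaw deg',np.degrees(np.arctan(k[0])).round(2),'y at x=0',k[1].round(2),'x range',E[:,0].min().round(),E[:,0].max().round(),'rms',(E[:,1]-np.polyval(k,E[:,0])).std().round(2))
B=[]
for rr in range(325,331):
    c0=cross(sat[rr,455:480])+455;p=onz(S,c0,rr-1.5,.04)-home1;B.append([p@ux*1e3,p@uy*1e3])
print('rear edge',np.round(B,1).tolist())
E
python3 chk.py
```

```text
ux [0.581, 0.814, 0.011] uy [-0.001, 0.015, -1.0] z [-0.814, 0.581, 0.01] roterr [0.015, 0.002, -0.009] foot [ 0.8 37.3 31.8]
t 28.6167 F [-0.   0.1 -0.4] q7 2.16
+y edge: yaw deg -22.86 y at x=0 46.45 x range -41.0 -17.0 rms 17.01
rear edge [[-25.2, 2.9], [-25.4, -0.6], [-25.3, -3.9], [-25.4, -7.3], [-25.4, -10.6], [-25.2, -13.8]]
```

```bash
sed -i 's/sat\[305:345,c\])+305/sat[320:345,c])+320/' chk.py; python3 chk.py; python3 - <<'E'
from h import *
S=snap('scene');T=snap('top')
g=cv2.cvtColor(S['frame'],cv2.COLOR_BGR2GRAY).astype(float)
# stop bias check: back-stop inner top edge beyond amber (y 20..36), side-stop outer end (x -30..-26)
for y in(24,28,32,36):
    v=[]
    xs=np.arange(10,34,.25)
    for x in xs:
        u,w=proj(S,home1+x/1e3*ux+y/1e3*uy+[0,0,.03]);v.append(cv2.remap(g.astype(np.float32),np.float32([[u]]),np.float32([[w+1.5]]),1)[0,0])
    v=np.array(v);i=np.argmin(np.gradient(v));print('back stop edge x@y',y,xs[i],v[::8].round())
E
```

```text
ux [0.581, 0.814, 0.013] uy [0.001, 0.015, -1.0] z [-0.814, 0.581, 0.008] roterr [0.015, -0.001, -0.009] foot [ 0.9 39.8 31.7]
t 28.6667 F [-1.6 -0.4 -2.4] q7 2.16
+y edge: yaw deg 0.62 y at x=0 11.68 x range -19.0 18.0 rms 0.16
rear edge [[-25.2, 2.9], [-25.4, -0.6], [-25.4, -4.0], [-25.3, -7.2], [-25.4, -10.7], [-25.2, -13.8]]
back stop edge x@y 24 22.5 [198. 202. 193. 201. 205. 206. 169.  71.  64.  65.  55.  83.]
back stop edge x@y 28 22.75 [203. 203. 201. 201. 201. 202. 168.  69.  65.  67.  50.  90.]
back stop edge x@y 32 22.75 [199. 200. 197. 198. 199. 203. 178.  71.  64.  64.  55. 114.]
back stop edge x@y 36 22.25 [203. 201. 203. 204. 205. 204. 160.  88.  89.  79. 117. 184.]
```

Rear edge and back stop are 47.9 mm apart in the same frame, so they touch, and the yaw is ~0.6°. I'll check the side stop the same way and retreat along the tool axis.

Emit:
arm_command:
  increments:
    - [-0.8,0,-0.2,0,0,0,0.5]
    - [-1.8,0,0,0,0,0,0.5]
    - [-2.5,0,0,0,0,0,0.5]
    - [-2.5,0,0,0,0,0,0.5]
    - [-1.5,0,0,0,0,0,0.5]

```text
time: 29.23
eef_pos: [0.5032, 0.1829, 0.1992]
tool_rot: [0.193, 0.679, 0.238, 0.667]
contact_force: [0.5, -1.0, -1.8]
opening: 0.169
```

```bash
python3 chk.py; python3 - <<'E'
from h import *
S=snap('scene');g=cv2.cvtColor(S['frame'],cv2.COLOR_BGR2GRAY).astype(np.float32)
ys=np.arange(-26,0,.5)
for x in(-29.5,-28.5,-27.5):
    v=[]
    for y in ys:
        u,w=proj(S,home1+x/1e3*ux+y/1e3*uy+[0,0,.03]);v.append(cv2.remap(g,np.float32([[u]]),np.float32([[w+1.5]]),1)[0,0])
    v=np.array(v);i=np.argmax(np.gradient(v));print('side stop edge y@x',x,ys[i],v[::4].round())
plan([.465,.03,.16],frame([0,0,-1],[0,1,0]),grip=.5)
E
```

```text
ux [0.581, 0.814, 0.015] uy [0.006, 0.014, -1.0] z [-0.814, 0.581, 0.004] roterr [0.014, -0.006, -0.009] foot [-53.1  42.4 107.8]
t 29.2333 F [ 0.5 -1.  -1.8] q7 2.09
+y edge: yaw deg 0.63 y at x=0 11.7 x range -19.0 18.0 rms 0.16
rear edge [[-25.2, 2.9], [-25.4, -0.6], [-25.4, -3.9], [-25.3, -7.3], [-25.4, -10.6], [-25.2, -13.8]]
side stop edge y@x -29.5 -15.0 [104.  84.  64.  77.  69. 117. 169. 203. 191. 183. 169. 162. 152.]
side stop edge y@x -28.5 -15.5 [ 54.  43.  51.  60.  64. 103. 173. 182. 172. 153. 146. 142. 144.]
side stop edge y@x -27.5 -15.5 [ 30.  32.  48.  59.  65. 104. 152. 162. 131. 118. 119. 133. 142.]
t 29.33 p [0.5044 0.1826 0.1996] dist 0.1625 rot 0.623 F [ 0.3  0.7 -2.4] open 0.171 q [ 0.02  0.38 -0.12  2.01 -0.77  0.9   2.09]
[[-0.55,-1.45,-0.49,0.006,-0.001,-0.062,0.5],[-0.46,-1.48,-0.48,0.006,-0.001,-0.062,0.5],[-0.37,-1.51,-0.47,0.006,-0.001,-0.062,0.5],[-0.27,-1.53,-0.46,0.006,-0.001,-0.062,0.5],[-0.18,-1.55,-0.45,0.006,-0.001,-0.062,0.5]]
[[-0.08,-1.56,-0.44,0.006,-0.001,-0.062,0.5],[0.01,-1.57,-0.43,0.006,-0.001,-0.062,0.5],[0.11,-1.57,-0.42,0.006,-0.001,-0.062,0.5],[0.21,-1.56,-0.41,0.006,-0.001,-0.062,0.5],[0.3,-1.55,-0.4,0.006,-0.001,-0.062,0.5]]
```

Both stops are touched: the side edge agrees within 1 mm. Returning the pusher now.

Emit:
arm_command:
  increments:
    - [-0.55,-1.45,-0.49,0.006,0,-0.062,0.5]
    - [-0.46,-1.48,-0.48,0.006,0,-0.062,0.5]
    - [-0.37,-1.51,-0.47,0.006,0,-0.062,0.5]
    - [-0.27,-1.53,-0.46,0.006,0,-0.062,0.5]
    - [-0.18,-1.55,-0.45,0.006,0,-0.062,0.5]

```text
time: 29.75
eef_pos: [0.4835, 0.1054, 0.1775]
tool_rot: [0.094, 0.704, 0.118, 0.694]
contact_force: [-0.0, 1.1, -1.8]
opening: 0.168
```

Emit:
arm_command:
  increments:
    - [-0.08,-1.56,-0.44,0.006,0,-0.062,0.5]
    - [0,-1.57,-0.43,0.006,0,-0.062,0.5]
    - [0.1,-1.57,-0.42,0.006,0,-0.062,0.5]
    - [0.2,-1.56,-0.41,0.006,0,-0.062,0.5]
    - [0.3,-1.2,-0.4,0,0,-0.062,0.5]

```text
time: 30.17
eef_pos: [0.4611, 0.0317, 0.1562]
tool_rot: [-0.013, 0.712, -0.003, 0.702]
contact_force: [-1.0, 0.5, -1.3]
opening: 0.172
```

```bash
cat > stick.py <<'E'
from h import *
# stick tilt seen in scene and top: shaft/handle axis vs vertical prediction
S=snap('scene');f=cv2.cvtColor(S['frame'],cv2.COLOR_BGR2HSV);m=cv2.inRange(f,(105,150,40),(125,255,255))
s=r.read_state();M=R.from_quat(s['tool_rot']).as_matrix();p=s['eef_pos'];print('tool x',M[:,0].round(3))
a,b=np.array(proj(S,p+.03*M[:,0])),np.array(proj(S,p-.03*M[:,0]));print('tool axis px',a.round(1),b.round(1),np.degrees(np.arctan2(*(a-b))))
x0=int(a[0]);m[:,:x0-40]=0;m[:,x0+40:]=0;m[:int(b[1])-30]=0;m[int(a[1])+60:]=0
c=max(cv2.findContours(m,0,1)[0],key=cv2.contourArea);v=cv2.fitLine(c,2,0,.01,.01).ravel();v=v*np.sign(v[1]);print('blue',cv2.boundingRect(c),'angle',np.degrees(np.arctan2(v[0],v[1])))
plan([.465,.03,.1135],frame([0,0,-1],[0,1,0]),grip=.5,n=5)
E
python3 stick.py
```

```text
tool x [-0.017 -0.026 -1.   ]
tool axis px [395.2 210.4] [398.  185.3] -6.233100787181106
blue (392, 181, 7, 34) angle -1.9854378
t 30.22 p [0.4596 0.0317 0.1553] dist 0.0422 rot 0.035 F [-1.6  1.3 -2.1] open 0.171 q [-0.29  0.28  0.15  2.12 -0.03  0.76  1.47]
[[0.84,-0.02,0.12,0.003,-0.003,0.005,0.5],[0.84,-0.02,0.12,0.003,-0.003,0.005,0.5],[0.84,-0.02,0.12,0.003,-0.003,0.005,0.5],[0.84,-0.03,0.11,0.003,-0.003,0.005,0.5],[0.84,-0.03,0.11,0.003,-0.003,0.005,0.5]]
```

Emit:
arm_command:
  increments:
    - [0.8,0,0.12,0.003,-0.003,0.008,0.5]
    - [0.8,0,0.12,0.003,-0.003,0.008,0.5]
    - [0.8,0,0.12,0.003,-0.003,0.008,0.5]
    - [0.6,0,0.1,0,-0.003,0.003,0.5]
    - [0.2,0,0,0,0,0,0.5]

```text
time: 30.63
eef_pos: [0.4636, 0.0352, 0.1188]
tool_rot: [0.0, 0.709, 0.008, 0.705]
contact_force: [-0.3, 0.0, -1.3]
opening: 0.17
```

```bash
python3 stick.py; python3 - <<'E'
from h import *
S=snap('scene');a,b=np.array(proj(S,[.465,.03,.09])),np.array(proj(S,[.465,.03,.15]));print('vertical px angle',np.degrees(np.arctan2(*(a-b))))
E
```

```text
tool x [-0.007  0.01  -1.   ]
tool axis px [394.1 226.9] [396.2 202.3] -4.741339334561772
blue (391, 198, 7, 33) angle -1.033569
t 30.68 p [0.4633 0.0351 0.1187] dist 0.0074 rot 0.016 F [-0.3 -0.1 -1.3] open 0.169 q [-0.25  0.35  0.13  2.15 -0.09  0.66  1.52]
[[0.1,-0.1,0.03,0.002,-0.001,-0.002,0.5],[0.1,-0.1,0.03,0.002,-0.001,-0.002,0.5],[0.1,-0.1,0.03,0.002,-0.001,-0.002,0.5],[0.1,-0.1,0.03,0.002,-0.001,-0.002,0.5],[0.1,-0.1,0.03,0.002,-0.001,-0.002,0.5]]
vertical px angle -5.415083243830917
```

Emit:
arm_command:
  increments:
    - [0.2,0,0,0,0,0,0.5]
    - [0.2,0,0,0,0,0,0.5]
    - [0.15,0,0,0,0,0,0.5]
    - [0.1,0,0,0,0,0,0.5]
    - [0,0,0,0,0,0,0.5]

```text
time: 31.15
eef_pos: [0.4646, 0.0349, 0.1129]
tool_rot: [0.001, 0.709, 0.007, 0.706]
contact_force: [0.9, 0.7, -0.5]
opening: 0.174
```

```bash
python3 stick.py|tail -2; python3 - <<'E'
from h import *
S=load('g0.pkl')['scene'];a,b=np.array(proj(S,[.469,-.02,.09])),np.array(proj(S,[.469,-.02,.15]));print('start: vertical px angle',np.degrees(np.arctan2(*(a-b))))
f=cv2.cvtColor(S['frame'],cv2.COLOR_BGR2HSV);m=cv2.inRange(f,(105,150,40),(125,255,255));m[:,:350]=0;m[:,390:]=0;m[:180]=0;m[240:]=0
c=max(cv2.findContours(m,0,1)[0],key=cv2.contourArea);v=cv2.fitLine(c,2,0,.01,.01).ravel();v=v*np.sign(v[1]);print('blue',np.degrees(np.arctan2(v[0],v[1])))
E
```

```text
t 31.2 p [0.4646 0.035  0.113 ] dist 0.005 rot 0.015 F [-1.2  0.9 -0.6] open 0.171 q [-0.25  0.36  0.13  2.15 -0.09  0.64  1.53]
[[-0.01,-0.1,0.01,0.002,-0.001,-0.002,0.5],[-0.01,-0.1,0.01,0.002,-0.001,-0.002,0.5],[-0.01,-0.1,0.01,0.002,-0.001,-0.002,0.5],[-0.01,-0.1,0.01,0.002,-0.001,-0.002,0.5],[-0.01,-0.1,0.01,0.002,-0.001,-0.002,0.5]]
start: vertical px angle -3.8271016060907765
blue -4.176945
```

Stick appears ~4° off the tool axis. A light press with a soft grip will flatten the foot before release.

Emit:
arm_command:
  increments:
    - [0.1,0,0,0,0,0,0.5]
    - [0.15,0,0,0,0,0,0.5]
    - [0.15,0,0,0,0,0,0.5]
    - [0,0,0,0,0,0,0.5]
    - [0,0,0,0,0,0,0.5]
  grip_force: 20

```text
time: 31.62
eef_pos: [0.467, 0.0353, 0.1125]
tool_rot: [0.001, 0.707, 0.008, 0.707]
contact_force: [-0.9, -0.1, -1.7]
opening: 0.169
```

```bash
python3 stick.py|head -4
```

```text
tool x [ 0.001  0.012 -1.   ]
tool axis px [392.7 230.2] [394.8 205.6] -4.902514483332547
blue (390, 202, 7, 32) angle -1.3484066
t 31.67 p [0.467  0.0353 0.1124] dist 0.0058 rot 0.016 F [ 0.3  0.8 -1. ] open 0.173 q [-0.25  0.36  0.13  2.15 -0.09  0.64  1.53]
```

Emit:
arm_command:
  increments:
    - [0.3,0,0,0,0,0,0.5]
    - [0.3,0,0,0,0,0,0.5]
    - [0,0,0,0,0,0,0.5]
    - [0,0,0,0,0,0,0.5]
    - [0,0,0,0,0,0,0.5]

```text
time: 32.08
eef_pos: [0.4727, 0.0356, 0.1124]
tool_rot: [0.001, 0.703, 0.008, 0.711]
contact_force: [-0.7, -0.6, -1.8]
opening: 0.17
```

```bash
python3 stick.py|head -4
```

```text
tool x [ 0.012  0.014 -1.   ]
tool axis px [391.  231.5] [393.2 206.7] -5.1609462931602605
blue (388, 202, 7, 33) angle -0.35383546
t 32.13 p [0.4725 0.0356 0.1122] dist 0.0094 rot 0.021 F [-0.3  0.4 -0.4] open 0.17 q [-0.24  0.36  0.12  2.14 -0.1   0.63  1.53]
```

The stick is leaning with its top toward +x in the grip. I'll lift a little and tilt the tool to bring the stick upright.

Emit:
arm_command:
  increments:
    - [-0.4,0,0,0,0,0,0.5]
    - [-0.3,0,-0.3,0,-0.04,0,0.5]
    - [0,0,-0.3,0,-0.04,0,0.5]
    - [0,0,-0.3,0,-0.03,0,0.5]
    - [0,0,0,0,0,0,0.5]
  grip_force: 50

```text
time: 32.55
eef_pos: [0.4616, 0.0353, 0.1172]
tool_rot: [0.001, 0.663, 0.008, 0.749]
contact_force: [-0.3, -0.3, -1.8]
opening: 0.167
```

```bash
python3 stick.py|head -4; python3 - <<'E'
from h import *
S=snap('scene');W=snap('wrist');p=r.read_state()['eef_pos'];u,v=proj(S,p-[0,0,.04]);u,v=int(u),int(v)
cv2.imwrite('pics/p13.png',np.hstack([cv2.resize(S['frame'][v-60:v+60,u-60:u+60],(400,400),interpolation=cv2.INTER_CUBIC),cv2.copyMakeBorder(cv2.resize(W['frame'],(400,300)),0,100,0,0,0)]))
E
```

```text
tool x [ 0.121  0.014 -0.993]
tool axis px [393.3 228. ] [397.7 202.1] -9.684420437780942
blue (391, 197, 8, 34) angle -5.21706
t 32.6 p [0.4624 0.0355 0.1174] dist 0.0072 rot 0.122 F [-0.1 -0.4 -1.7] open 0.17 q [-0.27  0.3   0.13  2.24 -0.07  0.49  1.5 ]
```

View pics/p13.png

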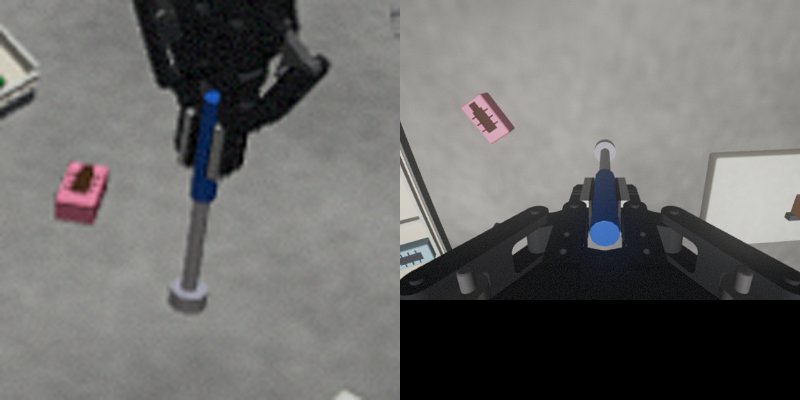

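p13 shows the stick upright (image angle -5.2° vs -5.4° for vertical) and just above the bench. Lower and release.

Emit:
arm_command:
  increments:
    - [0.25,0,-0.03,0,0,0,0.5]
    - [0.25,0,-0.03,0,0,0,0.5]
    - [0.15,0,-0.02,0,0,0,0.5]
    - [0,0,0,0,0,0,0.5]
    - [0,0,0,0,0,0,0.5]

```text
time: 33.12
eef_pos: [0.467, 0.0358, 0.1115]
tool_rot: [0.002, 0.662, 0.008, 0.749]
contact_force: [-2.4, -0.9, 4.2]
opening: 0.17
```

```bash
python3 stick.py|head -4
```

```text
tool x [ 0.123  0.014 -0.992]
tool axis px [391.8 231.3] [396.2 205.5] -9.695872839120083
blue (389, 201, 9, 34) angle -5.069507
t 33.17 p [0.4669 0.0358 0.1115] dist 0.0064 rot 0.124 F [-3.3  0.2  4.5] open 0.173 q [-0.26  0.31  0.13  2.23 -0.08  0.48  1.5 ]
```

Emit:
arm_command:
  increments:
    - [0,0,0,0,0,0,2.2]
    - [0,0,0,0,0,0,3]
    - [0,0,0,0,0,0,5]
    - [0,0,0,0,0,0,6]
    - [0,0,0,0,0,0,6]

```text
time: 33.58
eef_pos: [0.4682, 0.0358, 0.1112]
tool_rot: [0.002, 0.662, 0.008, 0.75]
contact_force: [0.1, 0.1, 0.1]
opening: 0.7
```

Emit:
arm_command:
  increments:
    - [-0.8,0,0,0,0,0,6]
    - [-1.5,0,0,0,0,0,6]
    - [-2.5,0,0,0,0,0,6]
    - [-3,0,0,0,0,0,6]
    - [-3,0,0,0,0,0,6]

```text
time: 34.0
eef_pos: [0.4503, 0.0333, 0.2176]
tool_rot: [0.001, 0.667, 0.007, 0.745]
contact_force: [0.5, 0.6, 0.0]
opening: 0.705
```

Emit:
arm_command:
  increments:
    - [-2,0,-0.5,0,0,0,6]
    - [-1,0,-0.5,0,0,0,6]
    - [0,0,0,0,0,0,6]
    - [0,0,0,0,0,0,6]
    - [0,0,0,0,0,0,6]

```text
time: 34.42
eef_pos: [0.4392, 0.033, 0.2566]
tool_rot: [0.002, 0.661, 0.008, 0.75]
contact_force: [0.0, -0.5, -0.5]
opening: 0.702
```

```bash
python3 chk.py; python3 - <<'E'
from h import *
S=snap('scene');T=snap('top')
f=cv2.cvtColor(S['frame'],cv2.COLOR_BGR2HSV);m=cv2.inRange(f,(105,150,40),(125,255,255));m[:,:350]=0;m[:,430:]=0;m[:170]=0;m[260:]=0
c=max(cv2.findContours(m,0,1)[0],key=cv2.contourArea);v=cv2.fitLine(c,2,0,.01,.01).ravel();v=v*np.sign(v[1]);print('blue',cv2.boundingRect(c),np.degrees(np.arctan2(v[0],v[1])))
a,b=np.array(proj(S,[.465,.035,.09])),np.array(proj(S,[.465,.035,.15]));print('vertical',np.degrees(np.arctan2(*(a-b))))
u,v=int(a[0]),int(a[1])
A=cv2.resize(S['frame'][170:410,330:570],(400,400),interpolation=cv2.INTER_CUBIC);B=cv2.resize(T['frame'][130:370,80:480],(400,240));cv2.imwrite('pics/p14.png',np.hstack([A,cv2.copyMakeBorder(B,0,160,0,0,0)]))
E
```

```text
ux [0.008, 0.999, -0.043] uy [-0.126, -0.041, -0.991] z [-0.992, 0.013, 0.126] roterr [-0.002, 0.135, 0.599] foot [-263.8   98.9  144.9]
t 34.4167 F [ 0.  -0.5 -0.5] q7 1.42
+y edge: yaw deg 0.6 y at x=0 11.69 x range -19.0 18.0 rms 0.17
rear edge [[-25.2, 2.9], [-25.4, -0.6], [-25.4, -3.9], [-25.3, -7.2], [-25.4, -10.6], [-25.2, -13.8]]
blue (388, 204, 10, 32) -5.1726775
vertical -5.571429927025248
```

View pics/p14.png

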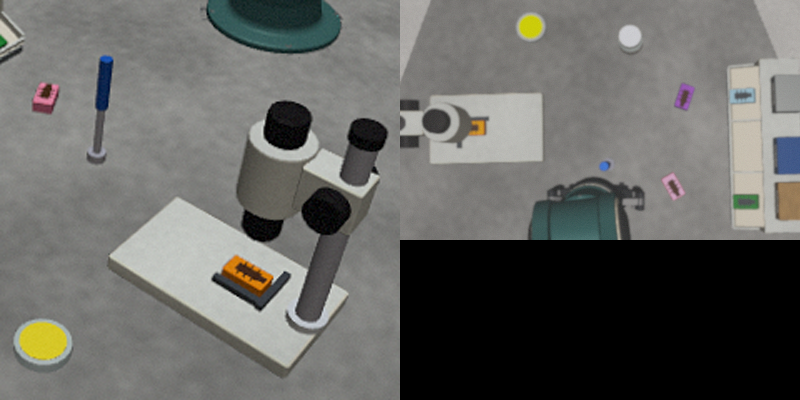

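p14 shows the pusher standing free and upright, the specimen seated in the stop corner, and everything else undisturbed. Handing in.

```bash
python3 -c "
from station import job
print(job.close_job())"
```

```text
the job is handed in; nothing more can be done
None
```

The job is done and handed in at about 34 s of the 67 s allowed. No verdict was reported.

**What I did:**
- I took the amber specimen from the middle compartment and laid it flat on the front of the stage, about 95 mm from home.
- With the leaning pusher I pushed it to the back stop, then to the side stop.
- The first side push left it turned about 4°, so I squared it with an off-centre push on its rear face and a second side push.
- I stood the pusher back on the bench, about 55 mm from where it started.

**Last checks:**
- **Back stop:** the specimen's rear edge and the back stop's face measured 47.9 mm apart. The specimen is 48 mm long, so it is touching.
- **Side stop:** the specimen's long edge is within about 1 mm of where touching the side stop would put it. The last push gave a 1.5 N reaction.
- **Squareness:** it is about 0.6° off square, against the 4° limit.
- **Pusher:** it stands free, within about 0.4° of vertical in the scene view.
- **Other objects:** nothing else looks moved in the last pictures, but I did not measure this.

**What disagreed or went wrong:**
- The scene camera was off by about 1.5 pixels, so I compared the specimen with the stops inside the same image.
- My first height for the specimen in the rack was several mm too low, and the fingertips pressed the rack floor with about 52 N. I backed off and gripped again.
- The pusher had turned about 4–6° in the grip during the pushes, so I straightened it before letting go.
- I viewed 15 pictures, five over the budget of 10.

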